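Clear the doming plate: punches to their stand, offcuts into the scrap pan

TASK

The doming is finished, so clear the steel bench plate. First stand each doming punch that was left on the plate upright in a free hole of the dark wooden punch stand, fully down, leaving the stored one in place; then take the scraper from its slotted block and wipe all brass offcuts off the plate into the scrap pan at its edge, and finally stand the scraper back in its slot, fully down. The offcuts have sharp burrs: do not touch any that lies on the plate with the fingers (one that drops onto the bench may be picked up and put in the pan), and leave everything else on the bench where it is.

Things in the scene. Friction and masses are not known exactly. Their poses are not given: they have to be found in the camera images.
- plate: fixed bench plate: bright steel slab on a hardwood base, 240 mm (x) by 280 mm (y), its flat top 40 mm above the bench (no rim); origin at the centre of the underside, z up. The scrap pan stands against its -y edge (at y = -0.14 in the plate's frame). The bench is clear for 40 mm beyond its +y edge
- pan: fixed aluminium scrap pan on the bench against the plate's -y edge, 250 mm (x, same direction as the plate's x) by 120 mm (y), 3 mm floor, walls 34 mm high (6 mm lower than the plate's top) on three sides, open towards the plate (+y); origin at the centre of its underside
- offcut1: loose brass offcut lying on the plate at the start: a strip 56 x 18 mm (long along x), 45 g; all six brass offcuts are 5 mm thick; origin at the centre of the underside; a run has four to six of them, the others are absent
- offcut2: loose brass offcut lying on the plate at the start: a disc 40 mm across, 45 g; all six brass offcuts are 5 mm thick; origin at the centre of the underside; a run has four to six of them, the others are absent
- offcut3: loose brass offcut lying on the plate at the start: an L: foot 46 mm long (x) and 16 mm wide, with a leg 16 mm wide, 38 x 46 mm overall, 45 g; all six brass offcuts are 5 mm thick; origin at the centre of the underside; a run has four to six of them, the others are absent
- offcut4: loose brass offcut lying on the plate at the start: a rectangle 46 x 28 mm (long along x), 45 g; all six brass offcuts are 5 mm thick; origin at the centre of the underside; a run has four to six of them, the others are absent
- offcut5: loose brass offcut lying on the plate at the start: a stepped piece: 50 mm long (x) and 28 mm wide overall, narrowing to 26 mm on one side, 45 g; all six brass offcuts are 5 mm thick; origin at the centre of the underside; a run has four to six of them, the others are absent
- offcut6: loose brass offcut lying on the plate at the start: a piece 36 x 34 mm, 45 g; all six brass offcuts are 5 mm thick; origin at the centre of the underside; a run has four to six of them, the others are absent
- stand: fixed dark wooden punch stand on the bench, 240 mm (x) by 70 mm (y) by 45 mm high, with a row of four round holes 28 mm across and 33 mm deep (their floors 12 mm above the bench); origin at the centre of its underside, row along its x: holes 0, 1, 2, 3 at x = -84, -28, 28, 84 mm in its frame (y = 0). It is either left or right of the plate. Any hole may be used that does not already hold a stored punch
- punch1: loose steel doming punch standing upright, flat foot down, on the plate at the start: shank 24 mm across from the foot to 62 mm, then a cylindrical head 28 mm across from 62 to 92 mm, then a dome (total 106 mm); 0.2 to 0.4 kg; origin at the centre of the foot, z up along the punch. A run has two or three of them, the others are absent. Things on the plate stand about 70 mm apart, so a fully opened gripper may touch a neighbour
- punch2: loose steel doming punch standing upright, flat foot down, on the plate at the start: shank 24 mm across from the foot to 62 mm, then a cylindrical head 31 mm across from 62 to 92 mm, then a dome (total 107.5 mm); 0.2 to 0.4 kg; origin at the centre of the foot, z up along the punch. A run has two or three of them, the others are absent. Things on the plate stand about 70 mm apart, so a fully opened gripper may touch a neighbour
- punch3: loose steel doming punch standing upright, flat foot down, on the plate at the start: shank 24 mm across from the foot to 62 mm, then a cylindrical head 34 mm across from 62 to 92 mm, then a dome (total 109 mm); 0.2 to 0.4 kg; origin at the centre of the foot, z up along the punch. A run has two or three of them, the others are absent. Things on the plate stand about 70 mm apart, so a fully opened gripper may touch a neighbour
- stored1: steel doming punch of the same kind (head 26 mm, total 105 mm) already stored in hole 0 of the stand; leave it there. Just one of the three stored punches is present in a run
- stored2: steel doming punch of the same kind (head 30 mm, total 107 mm) already stored in hole 1 of the stand; leave it there. Just one of the three stored punches is present in a run
- stored3: steel doming punch of the same kind (head 32 mm, total 108 mm) already stored in hole 2 of the stand; leave it there. Just one of the three stored punches is present in a run
- block: fixed wooden scraper block on the bench, 170 mm (x) by 64 mm (y) by 42 mm high, with a slot along its x, 139 mm long, 12 mm wide and 30 mm deep (its floor 12 mm above the bench), centred, open at the top; origin at the centre of its underside. It stands on the other side of the plate from the punch stand
- scraper: loose bench scraper standing in the slot at the start: white nylon blade 130 mm wide (along its x), 8 mm thick (y) and 66 mm high with a wooden grip on top, 104 mm long (x) and 26 mm thick (y), from 64 to 100 mm above the blade's lower edge; 0.13 to 0.21 kg; origin at the centre of the blade's lower edge, z up. Either face may do the wiping and it may go back either way round; standing loose in its slot it may lean a little (up to about 0.13 rad)
- mallet: bystander: hammer with a 220 mm handle lying beyond the plate
- caliper: bystander: calliper 150 mm long lying beyond the plate
- anvil_block: bystander: steel bench block 75 x 75 x 28 mm near the robot, on the left
- flux_jar: bystander: jar 52 mm across and 70 mm high near the robot, on the right

How it is judged:
On the way, in this order (a step that is already met when the one before it is completed fails the run):
1. every punch from the plate stands fully down in a hole of the stand (x of punch1 in the frame of stand between -0.1 and 0.1 m and y of punch1 in the frame of stand between -0.01 and 0.01 m and z of punch1 in the frame of stand between 0.005 and 0.018 m and angle between each of punch1, punch2, punch3's own z axis and vertical below 0.15 rad and x of punch2 in the frame of stand between -0.1 and 0.1 m and y of punch2 in the frame of stand between -0.01 and 0.01 m and z of punch2 in the frame of stand between 0.005 and 0.018 m and x of punch3 in the frame of stand between -0.1 and 0.1 m and y of punch3 in the frame of stand between -0.01 and 0.01 m and z of punch3 in the frame of stand between 0.005 and 0.018 m), for 0.2 s.
2. every offcut lies in the scrap pan (x of offcut1 in the frame of pan between -0.125 and 0.125 m and y of offcut1 in the frame of pan between -0.06 and 0.068 m and z of offcut1 in the frame of pan between -0.005 and 0.034 m and x of offcut2 in the frame of pan between -0.125 and 0.125 m and y of offcut2 in the frame of pan between -0.06 and 0.068 m and z of offcut2 in the frame of pan between -0.005 and 0.034 m and x of offcut3 in the frame of pan between -0.125 and 0.125 m and y of offcut3 in the frame of pan between -0.06 and 0.068 m and z of offcut3 in the frame of pan between -0.005 and 0.034 m and x of offcut4 in the frame of pan between -0.125 and 0.125 m and y of offcut4 in the frame of pan between -0.06 and 0.068 m and z of offcut4 in the frame of pan between -0.005 and 0.034 m and x of offcut5 in the frame of pan between -0.125 and 0.125 m and y of offcut5 in the frame of pan between -0.06 and 0.068 m and z of offcut5 in the frame of pan between -0.005 and 0.034 m and x of offcut6 in the frame of pan between -0.125 and 0.125 m and y of offcut6 in the frame of pan between -0.06 and 0.068 m and z of offcut6 in the frame of pan between -0.005 and 0.034 m), for 0.2 s.
At the end, for the whole second after the job is handed in: Punches stand in holes, feet within 6 mm of the hole floor, within 0.15 rad of upright; all offcuts lie in the pan, centres below its walls' tops; the scraper stands in its slot, edge within 6 mm of the slot floor, within 0.22 rad of upright; all at rest (all of step 1 and all of step 2 and x of scraper in the frame of block between -0.012 and 0.012 m and y of scraper in the frame of block between -0.008 and 0.008 m and z of scraper in the frame of block between 0.006 and 0.018 m and angle between scraper's own z axis and vertical below 0.22 rad and linear speed of each of punch1, punch2, punch3, offcut1, offcut2, offcut3, offcut4, offcut5, offcut6, scraper below 0.02 m/s); the robot touches nothing.
It fails at once if an offcut lying on the plate is touched with the fingers ((contact force between the fingers and offcut1 above 0.5 N and x of offcut1 in the frame of plate between -0.12 and 0.12 m and y of offcut1 in the frame of plate between -0.14 and 0.14 m and z of offcut1 in the frame of plate between 0.035 and 0.055 m) or (contact force between the fingers and offcut2 above 0.5 N and x of offcut2 in the frame of plate between -0.12 and 0.12 m and y of offcut2 in the frame of plate between -0.14 and 0.14 m and z of offcut2 in the frame of plate between 0.035 and 0.055 m) or (contact force between the fingers and offcut3 above 0.5 N and x of offcut3 in the frame of plate between -0.12 and 0.12 m and y of offcut3 in the frame of plate between -0.14 and 0.14 m and z of offcut3 in the frame of plate between 0.035 and 0.055 m) or (contact force between the fingers and offcut4 above 0.5 N and x of offcut4 in the frame of plate between -0.12 and 0.12 m and y of offcut4 in the frame of plate between -0.14 and 0.14 m and z of offcut4 in the frame of plate between 0.035 and 0.055 m) or (contact force between the fingers and offcut5 above 0.5 N and x of offcut5 in the frame of plate between -0.12 and 0.12 m and y of offcut5 in the frame of plate between -0.14 and 0.14 m and z of offcut5 in the frame of plate between 0.035 and 0.055 m) or (contact force between the fingers and offcut6 above 0.5 N and x of offcut6 in the frame of plate between -0.12 and 0.12 m and y of offcut6 in the frame of plate between -0.14 and 0.14 m and z of offcut6 in the frame of plate between 0.035 and 0.055 m)).
It fails at once if a bystander or a stored punch is moved more than 30 mm (distance of any of mallet, caliper, anvil_block, flux_jar, stored1, stored2, stored3 from where it was at the start of the episode above 0.03 m).
Of stored1, stored2, stored3 only 1 to 1 are there at a start; the rules pass over those that are not, and their reading is None.
Of punch1, punch2, punch3 only 2 to 3 are there at a start; the rules pass over those that are not, and their reading is None.
Of offcut1, offcut2, offcut3, offcut4, offcut5, offcut6 only 4 to 6 are there at a start; the rules pass over those that are not, and their reading is None.
At some moment in a run one of offcut1, offcut2, offcut3, offcut4, offcut5, offcut6 may be knocked a few centimetres aside while the robot is not near it.
It also fails if it takes over 210 s, if anything falls off the work surface, if the arm or the gripper's body presses on something with over 40 N, if the wrist force passes 120 N, or if a joint passes its speed limit or range.

ROBOT

A 6-joint arm with a two-finger parallel gripper is mounted at the origin on the work surface. World frame = base frame: x ahead of the robot, y to its left, z up, the work surface at z = 0. Lengths are in m, angles in rad, forces in N, time in s.
With the tool pointing down it reaches from about 0.3 to 0.775 m from the base axis. Payload 14.6 kg.
Tool frame: the origin (TCP) lies at the very end of the fingers, on their centre line; the grasp point (between the pads) lies 19 mm behind it; z points along the fingers, y is the line along which they close (so a half turn about z gives the same grasp; the last joint's range is limited). The gripper opens to 94 mm and grips with 3 to 60 N. Pads are 16 mm wide; open, the fingers measure 119 mm over their backs; the gripper's body (75 mm by 177 mm) begins 78 mm behind the grasp point.
Start: joints at [-1.375, 0.3, 1.521, -0, 1.321, -0.067], TCP at [0.143, -0.531, 0.17] pointing down, gripper open.
Joint ranges: [-3.03, 3.03], [-0.79, 2.21], [0.23, 2.52], [-1.04, 4.18], [0, 3.07], [-2.55, 2.55]. Speed limits (rad/s): [2.22, 2.22, 2.57, 3.14, 3.14, 3.14].

INTERFACE

Orientations are given as [roll, pitch, yaw] about the fixed x, y, z axes, in that order (R = Rz(yaw) Ry(pitch) Rx(roll)).
In Python, from station import ctrl gives the robot as it stands. The module is installed in compiled form; this text tells all that it offers.
- The arm moves only by the tool play_rows, never from a script. Its argument "commands" is a list of rows, each a list of 7 numbers: the shift along the tool's x, y, z in m, then the turn, a rotation vector about the tool's x, y, z in degrees, then the closure, from -1 (fully open) to 1 (shut). A call has 1 to 20 rows; each row shifts and turns the commanded pose from where the row before left it, along the tool's axes as they then stand; what a row does not reach is not made up. A row lasts 1/12 s, in which the tool goes at most 41.7 mm and 7.16 degrees, less where a joint would pass 70% of its speed; a pose out of reach is approached as far as the arm can. A call is refused whole if a number of a shift passes 0.0417 or a number of a turn 7.16, either way. A call with a gripper value outside its range is refused whole. The fingers move at their own pace and stop on an object; "force" is the grip in N (left out, the last holds). Time passes only in rows, so rows that do not move let the fingers close. It gives the time, the measured TCP pose, the force, the opening and the grip force at its end, in the units of the state.
- ctrl.get_obs(): the state, without advancing time (a new reading comes with each control period).
- ctrl.camera(name): name is "scene" or "top" or "wrist"; returns the picture (400x640x3 uint8, blue, green, red); there is no depth.
- ctrl.camera_model(name): a dict with "fx", "fy", "cx", "cy" (pixels), "rvec" (rotation vector, rad) and "tvec" (3), from world to camera coordinates, as OpenCV has them. Camera axes: x right, y down, z forward; pixel columns grow to the right and rows downward; lengths in m; the calibration is good to about 2 mm. A picture is of the moment at which its call begins: read the wrist's pose just before it. camera_model takes no time and is no camera call; for the wrist camera it gives the pose at the moment of the call.
- ctrl.hand_in(): hands the job in; it is judged then, once.
The state is a dict: "time_s": time; "qpos": joint angles; "joint_vel": joint speeds; "tau": joint torques, N m; "ee_pos": TCP position; "eef_rot": TCP orientation; "force": force on the tool from outside, world axes, zero at the start; "moment": the same for the moment, N m; "grip_width": finger opening in m; "grip_force": force on a finger pad.
Only numpy, scipy, OpenCV 4.12 (cv2) and the standard library are available. Lean on these libraries where they do the work, as an engineer would, in place of code of your own. Each camera call takes 0.05 s, during which the arm holds its last target. There are 200 camera calls.

## Working session

There is one attempt and no reset: what is moved stays moved. The work goes in short steps, Python scripts to look and compute and a tool call to move; the robot and the scene stay as the last step left them, time stands still between calls to the robot, and variables do not carry over. Pictures are saved under pics/ and viewed, at most 14 in all, crops included, and the job is handed in when it is done.

Besides the shell and the picture viewer there is one more tool, called after "Emit:" as name([rows], argument=value, ...), one row to a line, values as JSON. play_rows: Moves the arm, as the interface text tells. Its arguments: {"type":"object","properties":{"commands":{"type":"array","items":{"type":"array","items":{"type":"number"}}},"force":{"type":"number"}},"required":["commands"]}

```bash
mkdir -p pics
cat > h.py <<'E'
import numpy as np, cv2
from station import ctrl
def model(n):
    m=ctrl.camera_model(n); K=np.array([[m['fx'],0,m['cx']],[0,m['fy'],m['cy']],[0,0,1.]])
    return K,np.array(m['rvec'],float).ravel(),np.array(m['tvec'],float).ravel()
def snap(n,f,crop=None,s=1):
    M=model(n); im=np.ascontiguousarray(ctrl.camera(n)); np.save(f'pics/{f}.npy',im)
    if crop: x0,y0,x1,y1=crop; im=im[y0:y1,x0:x1]
    if s!=1: im=cv2.resize(im,None,fx=s,fy=s,interpolation=cv2.INTER_CUBIC)
    cv2.imwrite(f'pics/{f}.png',im); return M
def px2w(M,uv,z):
    K,r,t=M; R=cv2.Rodrigues(r)[0]; c=-R.T@t
    d=R.T@np.linalg.inv(K)@np.array([uv[0],uv[1],1.]); return c+d*(z-c[2])/d[2]
def w2px(M,p):
    K,r,t=M; return cv2.projectPoints(np.array(p,float).reshape(-1,1,3),r,t,K,None)[0].reshape(-1,2)
def st():
    o=ctrl.get_obs(); print({k:np.round(o[k],4).tolist() for k in('time_s','ee_pos','eef_rot','force','grip_width','qpos')}); return o
E
python3 - <<'E'
from h import *
st()
for n in('top','scene'):
    M=snap(n,n+'0',s=1.25); K,r,t=M; R=cv2.Rodrigues(r)[0]; print(n,K[0,0],-R.T@t,R.round(3).tolist())
E
```

```text
{'time_s': 0.0, 'ee_pos': [0.1428, -0.5308, 0.1691], 'eef_rot': [-3.1405, -0.0001, 0.2628], 'force': [-0.298, 0.8011, -0.171], 'grip_width': 0.0942, 'qpos': [-1.3746, 0.3004, 1.5216, -0.0, 1.3207, -0.0666]}
top 373.94216856337437 [ 0.41587092 -0.00175687  0.93975108] [[0.008, -1.0, -0.02], [-0.993, -0.006, -0.118], [0.118, 0.021, -0.993]]
scene 439.4505096658573 [1.12921414 0.6531949  0.90753972] [[-0.723, 0.691, -0.019], [0.49, 0.492, -0.72], [-0.488, -0.53, -0.694]]
```

View pics/top0.png

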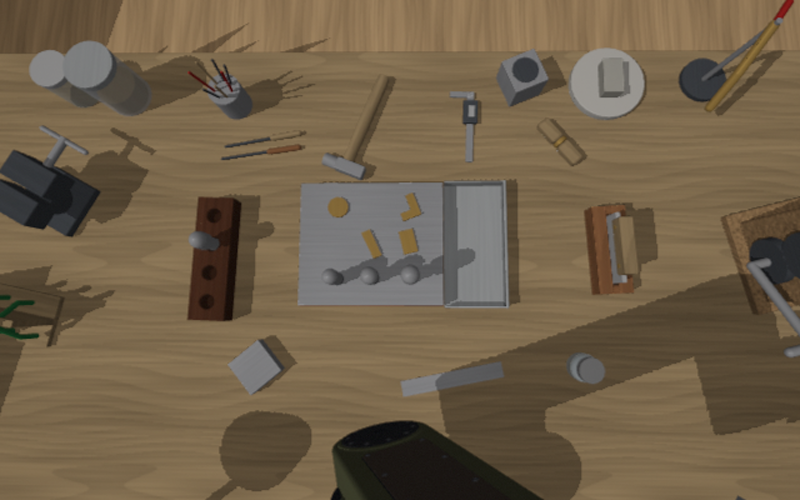

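View pics/scene0.png

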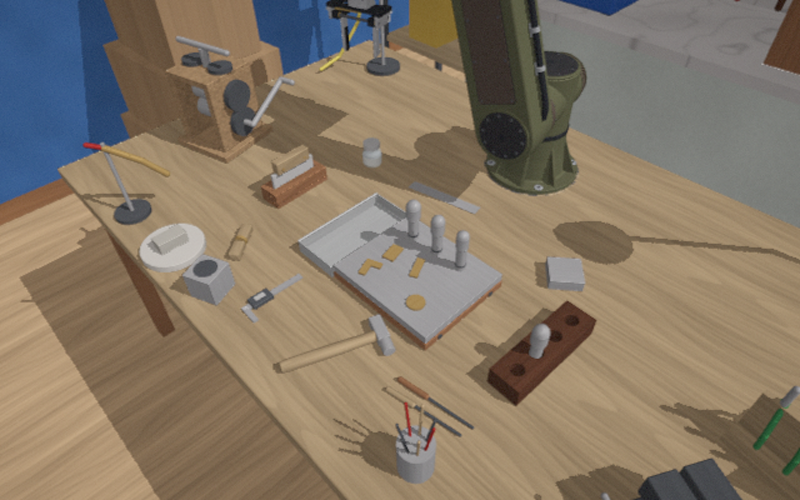

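The top view shows four offcuts (disc, L, strip, rectangle), three punches at about (333,276), (369,276) and (410,274), and the stand on the left (+y) with a stored punch in hole 1 or 2. The block and scraper are on the right, and the pan is against the plate's -y edge. Next I need enlarged crops.

Run:
```python
from h import *
im=np.load('pics/top0.npy')
a=cv2.resize(im[150:265,140:205],None,fx=5,fy=5,interpolation=cv2.INTER_CUBIC)
b=cv2.resize(im[155:245,460:520],None,fx=5,fy=5,interpolation=cv2.INTER_CUBIC)
b=cv2.copyMakeBorder(b,0,a.shape[0]-b.shape[0],0,0,cv2.BORDER_CONSTANT)
cv2.imwrite('pics/c1.png',np.hstack([a,b]))
cv2.imwrite('pics/c2.png',cv2.resize(im[138:254,232:416],None,fx=4.3,fy=4.3,interpolation=cv2.INTER_CUBIC))
```

```text
(no output)
```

View pics/c1.png

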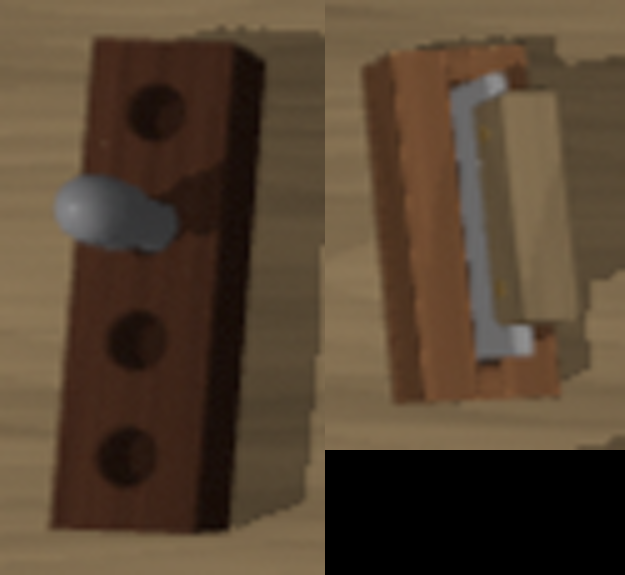

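View pics/c2.png

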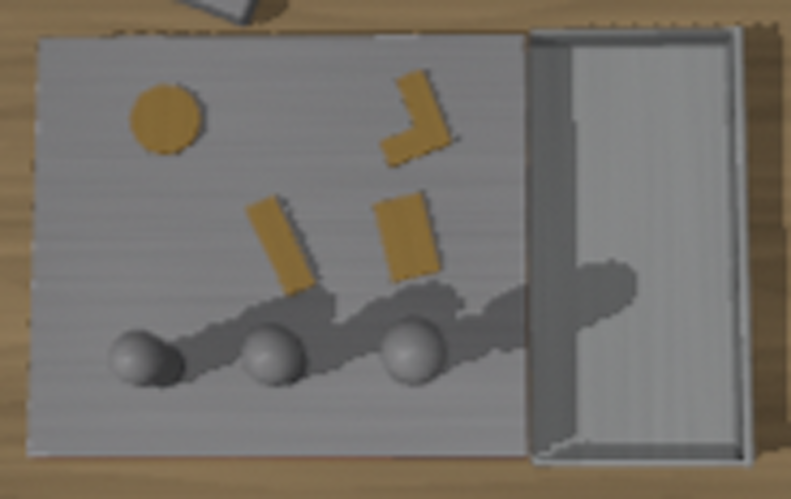

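Crop 1 shows three free holes at crop pixels (157,112), (136,340) and (126,457); the stored punch is in the second hole from the top. The scraper leans slightly towards -y. Crop 2 shows the dome centres at about (137,357), (273,353) and (413,350).

Run:
```python
from h import *
M=model('top')
def o(u,x0,y0,s): return ((u[0]+.5)/s-.5+x0,(u[1]+.5)/s-.5+y0)
f=lambda l,x0,y0,s,z:print(z,[px2w(M,o(u,x0,y0,s),z)[:2].round(4).tolist() for u in l])
f([(95,38),(232,42),(52,528),(197,532)],140,150,5,.045)
f([(157,112),(136,340),(126,457)],140,150,5,.045)
f([(137,357),(273,353),(413,350)],232,138,4.3,.132)
f([(40,38),(527,36),(528,457),(28,455)],232,138,4.3,.04)
f([(165,119),(282,245),(407,237),(418,118)],232,138,4.3,.045)
print('block top'); f([(65+3,55),(200,48),(95,402),(235,397)],460,155,5,.042)
print('grip top');f([(505-325,92),(555-325,92),(527-325,320),(577-325,320)],460,155,5,.112)
print('pan outer top');f([(530,30),(742,28),(750,463),(535,463)],232,138,4.3,.034)
```

```text
0.045 [[0.6203, 0.4199], [0.6185, 0.3518], [0.3815, 0.4262], [0.3802, 0.3563]]
0.045 [[0.5834, 0.387], [0.4716, 0.3909], [0.4155, 0.3925]]
0.132 [[0.4611, 0.1411], [0.4636, 0.0725], [0.4656, 0.0021]]
0.04 [[0.6493, 0.2183], [0.6514, -0.0615], [0.4124, -0.0616], [0.4111, 0.2169]]
0.045 [[0.6012, 0.1442], [0.5294, 0.0765], [0.5344, 0.0063], [0.6023, 0.0005]]
block top
0.042 [[0.6031, -0.3493], [0.6068, -0.4128], [0.4357, -0.3554], [0.4386, -0.4213]]
grip top
0.112 [[0.5719, -0.371], [0.572, -0.3931], [0.4704, -0.3759], [0.4705, -0.3976]]
pan outer top
0.034 [[0.6565, -0.0637], [0.658, -0.1853], [0.41, -0.1854], [0.409, -0.0659]]
```

Emit:
play_rows([
  [0, 0, -0.04, 0, 0, 0, 0],
  [0, 0, -0.04, 0, 0, 0, 0],
  [0, 0, -0.04, 0, 0, 0, 0],
], force=25)

```text
time_s: 0.35
ee_pos: [0.1428, -0.5305, 0.2908]
eef_rot: [-3.14, -0.0, 0.263]
force: [0.1, 0.4, -0.1]
grip_width: 0.0774
grip_force: 0.0
```

Emit:
play_rows([
  [0, 0, 0, 0, 0, -6.81, -0.1],
  [0, 0, 0, 0, 0, -6.81, -0.1],
  [0, 0, 0, 0, 0, -6.81, -0.1],
  [0, 0, 0, 0, 0, -6.81, -0.1],
  [0, 0, 0, 0, 0, -6.81, -0.1],
  [0, 0, 0, 0, 0, -6.81, -0.1],
  [0, 0, 0, 0, 0, -6.81, -0.1],
  [0, 0, 0, 0, 0, -6.81, -0.1],
  [0, 0, 0, 0, 0, -6.81, -0.1],
  [0, 0, 0, 0, 0, -6.81, -0.1],
  [0, 0, 0, 0, 0, -6.81, -0.1],
])

```text
time_s: 1.27
ee_pos: [0.1429, -0.531, 0.2893]
eef_rot: [-3.141, -0.001, 1.576]
force: [0.4, -0.6, -0.2]
grip_width: 0.0513
grip_force: 0.0
```

Emit:
play_rows([
  [0.03, 0.016, 0, 0, 0, 0, -0.1],
  [0.03, 0.016, 0, 0, 0, 0, -0.1],
  [0.03, 0.016, 0, 0, 0, 0, -0.1],
  [0.03, 0.016, 0, 0, 0, 0, -0.1],
  [0.03, 0.016, 0, 0, 0, 0, -0.1],
  [0.03, 0.016, 0, 0, 0, 0, -0.1],
  [0.03, 0.016, 0, 0, 0, 0, -0.1],
  [0.03, 0.016, 0, 0, 0, 0, -0.1],
  [0.03, 0.016, 0, 0, 0, 0, -0.1],
  [0.03, 0.016, 0, 0, 0, 0, -0.1],
  [0.03, 0.016, 0, 0, 0, 0, -0.1],
  [0.03, 0.016, 0, 0, 0, 0, -0.1],
  [0.03, 0.016, 0, 0, 0, 0, -0.1],
  [0.03, 0.016, 0, 0, 0, 0, -0.1],
  [0.03, 0.016, 0, 0, 0, 0, -0.1],
  [0.03, 0.016, 0, 0, 0, 0, -0.1],
  [0.03, 0.016, 0, 0, 0, 0, -0.1],
  [0.03, 0.016, 0, 0, 0, 0, -0.1],
  [0.03, 0.016, 0, 0, 0, 0, -0.1],
  [0, 0, 0, 0, 0, 0, -0.1],
])

```text
time_s: 2.93
ee_pos: [0.4484, 0.0425, 0.2888]
eef_rot: [-3.14, -0.001, 1.574]
force: [-0.5, -1.2, -1.2]
grip_width: 0.0512
grip_force: 0.0
```

Run:
```python
from h import *
o=st(); M=snap('wrist','w1'); K,r,t=M; R=cv2.Rodrigues(r)[0]; print(K[0,0],-R.T@t,R.round(3).tolist())
```

```text
{'time_s': 2.9333, 'ee_pos': [0.4484, 0.0425, 0.2888], 'eef_rot': [-3.1402, -0.0008, 1.5738], 'force': [-0.4524, -1.1634, -1.2168], 'grip_width': 0.0512, 'qpos': [0.0127, 0.0064, 1.585, 0.0008, 1.5515, 0.0097]}
309.84196048532016 [0.44864432 0.11340554 0.50351866] [[1.0, 0.003, -0.002], [0.003, -0.97, 0.243], [-0.001, -0.243, -0.97]]
```

View pics/w1.png

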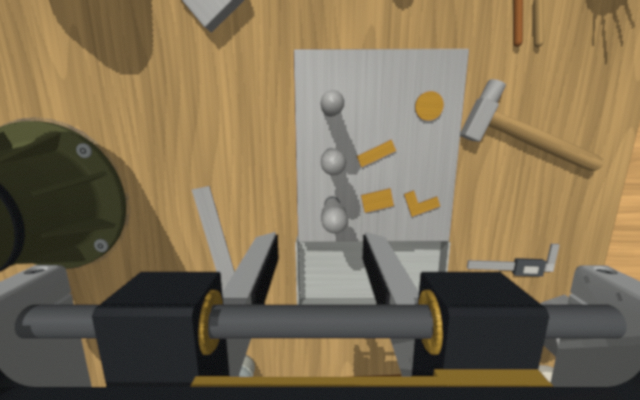

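The wrist view shows three dome centres at about (332,102), (333,160) and (335,217).

Run:
```python
from h import *
M=model('wrist')
g=cv2.medianBlur(cv2.cvtColor(np.load('pics/w1.npy'),cv2.COLOR_BGR2GRAY),3)
c=cv2.HoughCircles(g[80:240,300:370],cv2.HOUGH_GRADIENT,1,30,param1=80,param2=10,minRadius=9,maxRadius=17)
for x,y,r in c[0]: print(x+300,y+80,r,px2w(M,(x+300,y+80),.132).round(4))
for u in[(332,102),(333,160),(335,217)]: print(px2w(M,u,.132).round(4))
```

```text
330.5 102.5 13.8 [0.459  0.1401 0.132 ]
332.5 217.5 13.0 [0.463  0.0036 0.132 ]
333.5 162.5 13.0 [0.4633 0.072  0.132 ]
[0.4607 0.1406 0.132 ]
[0.4627 0.0749 0.132 ]
[0.4661 0.0043 0.132 ]
```

Emit:
play_rows([
  [0.0327, 0.004, 0, 0, 0, 0, -0.1],
  [0.0327, 0.004, 0, 0, 0, 0, -0.1],
  [0.0327, 0.004, 0, 0, 0, 0, -0.1],
  [0, 0, 0.035, 0, 0, 0, -0.1],
  [0, 0, 0.035, 0, 0, 0, -0.1],
  [0, 0, 0.035, 0, 0, 0, -0.1],
  [0, 0, 0.035, 0, 0, 0, -0.1],
  [0, 0, 0.03, 0, 0, 0, -0.1],
  [0, 0, 0.02, 0, 0, 0, -0.1],
  [0, 0, 0, 0, 0, 0, -0.1],
  [0, 0, 0, 0, 0, 0, 1],
  [0, 0, 0, 0, 0, 0, 1],
  [0, 0, 0, 0, 0, 0, 1],
  [0, 0, 0, 0, 0, 0, 1],
  [0, 0, 0, 0, 0, 0, 1],
], force=35)

```text
time_s: 4.23
ee_pos: [0.4597, 0.1369, 0.1006]
eef_rot: [3.14, -0.0, 1.57]
force: [0.1, -0.2, 0.2]
grip_width: 0.022
grip_force: 0.0
```

Run:
```python
from h import *
st(); snap('scene','s1',(250,120,450,290),4); snap('wrist','w2')
a=cv2.imread('pics/s1.png'); b=cv2.imread('pics/w2.png')[:,150:500]
cv2.imwrite('pics/m1.png',np.hstack([cv2.resize(a,(470,400)),b])[:, :800])
```

```text
{'time_s': 4.2333, 'ee_pos': [0.4597, 0.1369, 0.1006], 'eef_rot': [3.1401, -0.0003, 1.5702], 'force': [0.1402, -0.1947, 0.2197], 'grip_width': 0.022, 'qpos': [0.213, 0.2158, 1.7974, 0.0, 1.1268, 0.2136]}
```

View pics/m1.png

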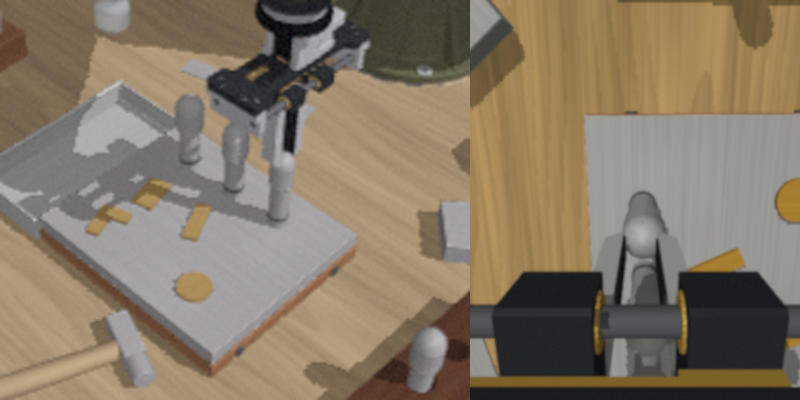

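Run:
```python
from h import *
M=model('wrist'); o=ctrl.get_obs()
print(px2w(M,(323,233),.132), w2px(M,[[.4605,.1408,.132],[.4605,.1408,.117]]), w2px(M,[o['ee_pos']]))
im=np.load('pics/w2.npy'); cv2.imwrite('pics/w2c.png',cv2.resize(im[180:300,270:390],None,fx=5,fy=5,interpolation=cv2.INTER_CUBIC))
M=model('scene'); print(w2px(M,[[.4605,.1408,.132],[.4605,.1408,.04],[.4632,.0735,.132],[.4632,.0735,.04]]))
```

```text
[0.46139041 0.14462038 0.132     ] [[321.56490693 238.80006785]
 [321.44855751 231.07242722]] [[319.87877172 228.76855954]]
[[369.61854636 187.99712962]
 [367.30520098 212.69613241]
 [349.78238378 176.30318732]
 [348.55972282 200.92016188]]
```

View pics/w2c.png

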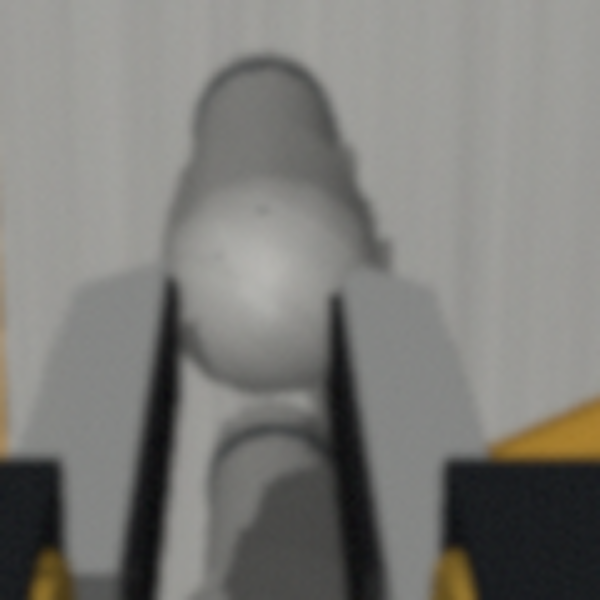

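Emit:
play_rows([
  [0, 0, 0, 0, 0, 0, -0.1],
  [0, 0, 0, 0, 0, 0, -0.1],
  [0, 0, 0, 0, 0, 0, -0.1],
  [0, 0, 0, 0, 0, 0, -0.1],
  [0, 0, 0, 0, 0, 0, -0.1],
])

```text
time_s: 4.75
ee_pos: [0.4593, 0.1369, 0.0996]
eef_rot: [-3.142, -0.0, 1.57]
force: [-0.4, -0.4, 0.2]
grip_width: 0.0437
grip_force: 0.0
```

Run:
```python
from h import *
st(); M=snap('wrist','w3'); S=snap('scene','s2'); T=snap('top','t2')
a=np.load('pics/w3.npy')[150:310,250:400]; b=np.load('pics/s2.npy')[160:230,330:390]
a=cv2.resize(a,None,fx=3.5,fy=3.5,interpolation=cv2.INTER_CUBIC); b=cv2.resize(b,(300,350),interpolation=cv2.INTER_CUBIC)
b=cv2.copyMakeBorder(b,0,a.shape[0]-350,0,0,cv2.BORDER_CONSTANT); cv2.imwrite('pics/m2.png',np.hstack([a,b])[:, :800])
```

```text
{'time_s': 4.75, 'ee_pos': [0.4593, 0.1369, 0.0996], 'eef_rot': [-3.1415, -0.0, 1.5703], 'force': [-0.4126, -0.3751, 0.2085], 'grip_width': 0.0437, 'qpos': [0.2132, 0.2172, 1.7981, 0.0, 1.1263, 0.2136]}
```

View pics/m2.png

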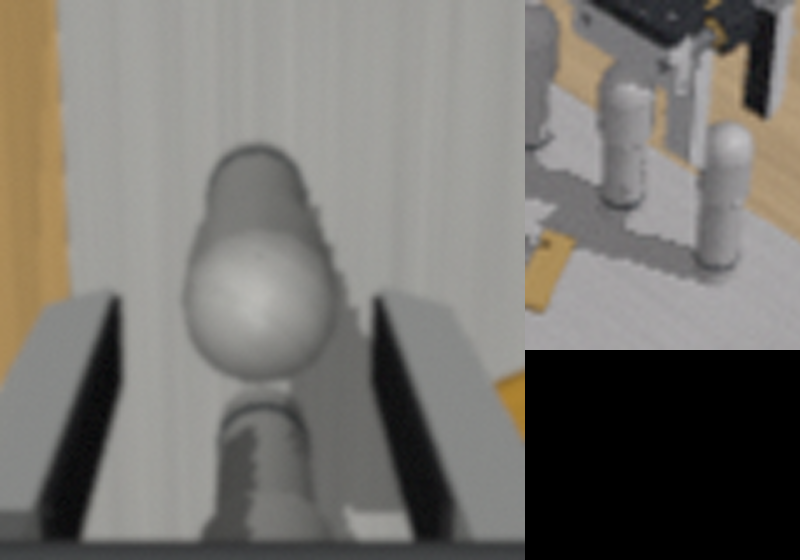

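Run:
```python
from h import *
M=model('scene'); o=ctrl.get_obs(); print(o['ee_pos'])
f=lambda u:((u[0]-525)/5+330,u[1]/5+160)
for u in[(668,148),(692,164),(706,160)]: print(px2w(M,f(u),.0996).round(4))
e=np.array(o['ee_pos'])
print([( (w2px(M,[e+[dx,dy,0]])[0]-[330,160])*5+[525,0]).round(0) .tolist() for dx in(.022,.0345) for dy in(-.008,.008)])
print(w2px(model('wrist'),[e+[dx,dy,0] for dx in(-.022,.022) for dy in(-.008,.008)]).round(1).tolist(), 'seen', [(250+115/3.5,150+292/3.5),(250+378/3.5,150+292/3.5)])
```

```text
[0.45923656 0.1368142  0.09960766]
[0.4582 0.1027 0.0996]
[0.4585 0.1201 0.0996]
[0.4509 0.1233 0.0996]
[[675.0, 193.0], [698.0, 208.0], [659.0, 205.0], [682.0, 220.0]]
[[289.9, 239.1], [289.4, 218.2], [349.8, 239.1], [350.4, 218.2]] seen [(282.85714285714283, 233.42857142857144), (358.0, 233.42857142857144)]
```

Emit:
play_rows([
  [0.002, 0.001, 0, 0, 0, 0, -0.1],
  [0.002, 0.001, 0, 0, 0, 0, -0.1],
  [0, 0, 0.01, 0, 0, 0, -0.1],
  [0, 0, 0.01, 0, 0, 0, -0.1],
  [0, 0, 0.01, 0, 0, 0, -0.1],
  [0, 0, 0, 0, 0, 0, 1],
  [0, 0, 0, 0, 0, 0, 1],
  [0, 0, 0, 0, 0, 0, 1],
  [0, 0, 0, 0, 0, 0, 1],
  [0, 0, 0, 0, 0, 0, 1],
  [0, 0, 0, 0, 0, 0, 1],
  [0, 0, 0, 0, 0, 0, 1],
])

```text
time_s: 5.9
ee_pos: [0.4615, 0.1409, 0.07]
eef_rot: [3.141, -0.0, 1.57]
force: [0.7, -0.9, 1.3]
grip_width: 0.0275
grip_force: 35.0
```

Run:
```python
from h import *
st(); M=snap('wrist','w4'); S=snap('scene','s3')
a=np.load('pics/w4.npy')[150:310,250:400]; b=np.load('pics/s3.npy')[130:230,330:390]
a=cv2.resize(a,None,fx=3,fy=3,interpolation=cv2.INTER_CUBIC); b=cv2.resize(b,None,fx=4.8,fy=4.8,interpolation=cv2.INTER_CUBIC)
cv2.imwrite('pics/m3.png',np.hstack([a,b])[:, :800])
```

```text
{'time_s': 5.9, 'ee_pos': [0.4615, 0.1409, 0.07], 'eef_rot': [3.1408, -0.0002, 1.5702], 'force': [0.6781, -0.8564, 1.3039], 'grip_width': 0.0275, 'qpos': [0.2203, 0.2634, 1.8179, 0.0, 1.0595, 0.2209]}
```

View pics/m3.png

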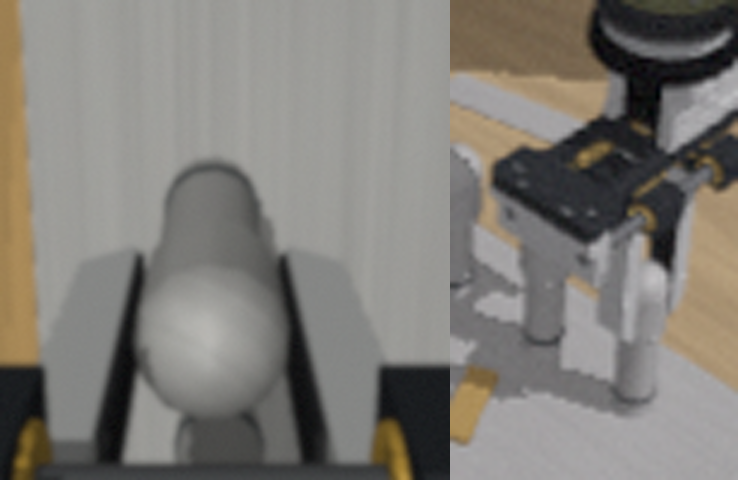

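Now the punch is gripped on the head (27.5 mm, 35 N) at a TCP reading of z = 0.070, with its foot at 0.04, so its foot is 30 mm below the reading. I'll lift it and move next to the far hole.

Emit:
play_rows([
  [0, 0, -0.02, 0, 0, 0, 1],
  [0, 0, -0.035, 0, 0, 0, 1],
  [0, 0, -0.035, 0, 0, 0, 1],
  [0, 0, -0.035, 0, 0, 0, 1],
  [0, 0, -0.015, 0, 0, 0, 1],
  [0.025, 0.0152, 0, 0, 0, 0, 1],
  [0.025, 0.0152, 0, 0, 0, 0, 1],
  [0.025, 0.0152, 0, 0, 0, 0, 1],
  [0.025, 0.0152, 0, 0, 0, 0, 1],
  [0.025, 0.0152, 0, 0, 0, 0, 1],
  [0.025, 0.0152, 0, 0, 0, 0, 1],
  [0.025, 0.0152, 0, 0, 0, 0, 1],
  [0.01, 0.0152, 0, 0, 0, 0, 1],
  [0, 0, 0, 0, 0, 0, 1],
  [0, 0, 0, 0, 0, 0, 1],
])

```text
time_s: 7.25
ee_pos: [0.5827, 0.3259, 0.2081]
eef_rot: [-3.139, 0.001, 1.571]
force: [-0.4, 0.1, -3.2]
grip_width: 0.0274
grip_force: 35.0
```

Run:
```python
from h import *
st(); M=snap('wrist','w5',s=1.25); print(px2w(M,(0,0),0)*0)
K,r,t=M; R=cv2.Rodrigues(r)[0]; print('cam',-R.T@t)
print(w2px(M,[[.5834,.387,.045],[.4716,.3909,.045],[.4155,.3925,.045]])*1.25)
```

```text
{'time_s': 7.25, 'ee_pos': [0.5827, 0.3259, 0.2081], 'eef_rot': [-3.1394, 0.0011, 1.5707], 'force': [-0.4456, 0.0616, -3.1663], 'grip_width': 0.0274, 'qpos': [0.455, 0.5539, 1.0765, -0.0, 1.5137, 0.4552]}
[0. 0. 0.]
cam [0.58341258 0.39710306 0.4226406 ]
[[401.0572458  170.67007498]
 [283.36280782 166.48426984]
 [224.18231393 164.76482031]]
```

View pics/w5.png

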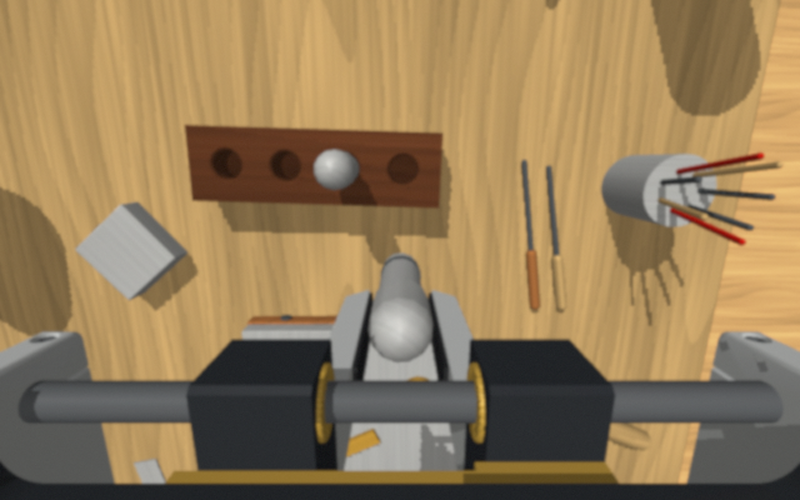

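Run:
```python
from h import *
M=model('wrist')
for u,z in[((402.5,168),.045),((286,164.5),.045),((226.5,163),.045),((401,328),.27)]: print(px2w(M,(np.array(u)+.5)/1.25-.5,z).round(4))
# precise: dark blob centroid of hole and silhouettes
g=cv2.cvtColor(np.load('pics/w5.npy'),cv2.COLOR_BGR2GRAY).astype(int)
print(g[130:139,308:338:1].tolist()[4]); print(g[195:240,321].tolist()); print(g[262,285:360].tolist())
```

```text
[0.5846 0.3892 0.045 ]
[0.4739 0.3925 0.045 ]
[0.4175 0.3939 0.045 ]
[0.5831 0.3269 0.27  ]
[60, 54, 46, 42, 43, 44, 45, 44, 47, 45, 46, 45, 43, 46, 46, 47, 46, 46, 46, 45, 46, 44, 46, 44, 44, 44, 49, 56, 63, 63]
[167, 166, 167, 165, 163, 161, 156, 150, 137, 117, 98, 102, 122, 131, 135, 135, 136, 135, 136, 135, 135, 135, 135, 134, 136, 135, 134, 135, 135, 136, 135, 136, 136, 136, 135, 135, 136, 135, 135, 134, 135, 135, 136, 141, 149]
[157, 154, 145, 120, 81, 44, 28, 25, 37, 63, 93, 122, 145, 159, 165, 170, 175, 180, 183, 186, 187, 190, 191, 191, 192, 194, 195, 198, 200, 202, 205, 207, 209, 212, 214, 213, 210, 205, 202, 197, 195, 191, 188, 185, 183, 180, 177, 172, 170, 166, 162, 157, 153, 148, 142, 139, 134, 126, 119, 108, 88, 61, 35, 28, 30, 46, 80, 116, 143, 153, 156, 156, 156, 156, 156]
```

Emit:
play_rows([
  [0.0204, 0.0005, 0, 0, 0, 0, 1],
  [0.0204, 0.0005, 0, 0, 0, 0, 1],
  [0.0204, 0.0005, 0, 0, 0, 0, 1],
  [0, 0, 0.035, 0, 0, 0, 1],
  [0, 0, 0.035, 0, 0, 0, 1],
  [0, 0, 0.035, 0, 0, 0, 1],
  [0, 0, 0.017, 0, 0, 0, 1],
  [0, 0, 0, 0, 0, 0, 1],
  [0, 0, 0, 0, 0, 0, 1],
])

```text
time_s: 8.05
ee_pos: [0.5843, 0.3864, 0.0881]
eef_rot: [-3.141, 0.0, 1.57]
force: [0.7, 0.3, -2.1]
grip_width: 0.0274
grip_force: 35.0
```

Run:
```python
from h import *
M0=model('wrist')
st(); M=snap('wrist','w6'); S=snap('scene','s6')
print(w2px(M,[[.5846,.3892,.045]]),w2px(S,[[.5846,.3892,.045]]))
a=np.load('pics/w6.npy')[160:300,260:380]; b=np.load('pics/s6.npy')[215:315,385:485]
a=cv2.resize(a,None,fx=4,fy=4,interpolation=cv2.INTER_CUBIC)[:480]; b=cv2.resize(b,None,fx=3.1,fy=4.8,interpolation=cv2.INTER_CUBIC)
cv2.imwrite('pics/m4.png',np.hstack([a,b]))
```

```text
{'time_s': 8.05, 'ee_pos': [0.5843, 0.3864, 0.0881], 'eef_rot': [-3.141, 0.0003, 1.5698], 'force': [0.6552, 0.3277, -2.1183], 'grip_width': 0.0274, 'qpos': [0.532, 0.7076, 1.1099, -0.0, 1.3247, 0.533]}
[[320.34396638 209.81153976]] [[413.56212149 294.40612224]]
```

View pics/m4.png

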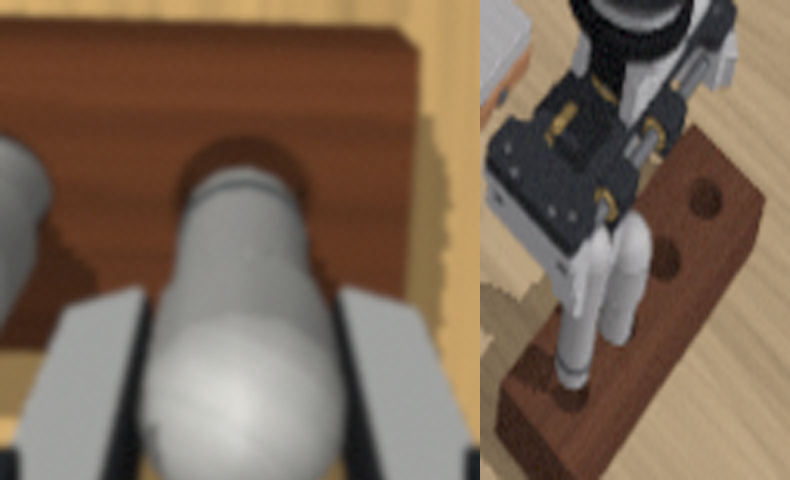

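Run:
```python
from h import *
M=model('wrist')
print(px2w(M,(321.2,194.0),.045)-[0,.014,0]); print(px2w(M,(320.7,201.5),.058)-[0,.012,0])
print(px2w(M,(320.7,201.5),.055)-[0,.012,0])
S=model('scene')
print([px2w(S,(385+(570-480)/3.1,215+v/4.8),z).round(4).tolist() for v,z in((398,.045),(383,.058))])
```

```text
[0.58655349 0.38949664 0.045     ]
[0.58606262 0.38793872 0.058     ]
[0.58607625 0.38723671 0.055     ]
[[0.5914, 0.3956, 0.045], [0.5929, 0.3945, 0.058]]
```

Emit:
play_rows([
  [0.0018, 0.0004, 0, 0, 0, 0, 1],
  [0, 0, 0.01, 0, 0, 0, 1],
  [0, 0, 0.01, 0, 0, 0, 1],
  [0, 0, 0.006, 0, 0, 0, 1],
  [0, 0, 0, 0, 0, 0, 1],
])

```text
time_s: 8.57
ee_pos: [0.585, 0.3887, 0.0614]
eef_rot: [3.141, -0.0, 1.57]
force: [0.4, -0.4, -3.4]
grip_width: 0.0274
grip_force: 35.0
```

Emit:
play_rows([
  [0, 0, 0.008, 0, 0, 0, 1],
  [0, 0, 0.006, 0, 0, 0, 1],
  [0, 0, 0.004, 0, 0, 0, 1],
  [0, 0, 0.002, 0, 0, 0, 1],
  [0, 0, 0, 0, 0, 0, 1],
])

```text
time_s: 8.98
ee_pos: [0.5845, 0.3885, 0.0405]
eef_rot: [-3.14, 0.001, 1.57]
force: [-0.1, 0.2, -2.8]
grip_width: 0.027
grip_force: 35.0
```

Emit:
play_rows([
  [0, 0, 0, 0, 0, 0, 0.1],
  [0, 0, 0, 0, 0, 0, 0.1],
  [0, 0, 0, 0, 0, 0, 0.1],
  [0, 0, 0, 0, 0, 0, 0.1],
  [0, 0, -0.015, 0, 0, 0, 0.1],
  [0, 0, -0.035, 0, 0, 0, 0.1],
  [0, 0, -0.035, 0, 0, 0, 0.1],
  [0, 0, -0.035, 0, 0, 0, 0],
  [0, 0, -0.035, 0, 0, 0, -0.1],
  [0, 0, 0, 0, 0, 0, -0.1],
])

```text
time_s: 9.82
ee_pos: [0.5867, 0.3899, 0.2056]
eef_rot: [3.131, -0.006, 1.57]
force: [0.7, 1.3, 1.0]
grip_width: 0.0514
grip_force: 0.0
```

Emit:
play_rows([
  [-0.03, -0.0121, 0, 0, 0, 0, -0.1],
  [-0.0315, -0.0121, 0, 0, 0, 0, -0.1],
  [-0.0315, -0.0121, 0, 0, 0, 0, -0.1],
  [-0.0315, -0.0121, 0, 0, 0, 0, -0.1],
  [-0.0315, -0.0121, 0, 0, 0, 0, -0.1],
  [-0.0315, -0.0121, 0, 0, 0, 0, -0.1],
  [-0.0315, -0.0121, 0, 0, 0, 0, -0.1],
  [-0.0315, -0.0121, 0, 0, 0, 0, -0.1],
  [-0.0315, -0.0121, 0, 0, 0, 0, -0.1],
  [-0.033, -0.0121, 0, 0, 0, 0, -0.1],
  [0, 0, 0, 0, 0, 0, -0.1],
  [0, 0, 0, 0, 0, 0, -0.1],
])

```text
time_s: 10.82
ee_pos: [0.4637, 0.0728, 0.1973]
eef_rot: [3.14, -0.0, 1.568]
force: [0.5, -0.1, -0.0]
grip_width: 0.0518
grip_force: 0.0
```

Run:
```python
from h import *
st(); M=snap('wrist','w7'); T=snap('top','t7'); S=snap('scene','s7')
# pixel tests instead of viewing: circles around expected domes
g=cv2.medianBlur(cv2.cvtColor(np.load('pics/w7.npy'),cv2.COLOR_BGR2GRAY),3)
for p in([.4632,.0735,.132],[.4655,.003,.132]):
    u=w2px(M,[p])[0].astype(int); print('pred',u)
    s=g[max(u[1]-25,0):u[1]+25,u[0]-25:u[0]+25]
    c=cv2.HoughCircles(s,cv2.HOUGH_GRADIENT,1,30,param1=80,param2=8,minRadius=11,maxRadius=20)
    if c is not None: q=c[0,0]; q[:2]+=u-25-np.array([0,min(u[1]-25,0)]); print(q,px2w(M,q[:2],.132))
u=w2px(T,[[.585,.3885,.104]])[0]; print('top pred stored dome',u)
im=np.load('pics/t7.npy'); a=cv2.resize(im[150:265,140:205],None,fx=4,fy=4,interpolation=cv2.INTER_CUBIC)
b=cv2.resize(np.load('pics/s7.npy')[235:330,385:485],None,fx=4,fy=4.84,interpolation=cv2.INTER_CUBIC)
cv2.imwrite('pics/m5.png',np.hstack([a,b[:460]]))
```

```text
{'time_s': 10.8167, 'ee_pos': [0.4637, 0.0728, 0.1973], 'eef_rot': [3.14, -0.0002, 1.5678], 'force': [0.4747, -0.0973, -0.0435], 'grip_width': 0.0518, 'qpos': [0.0777, 0.0954, 1.7005, 0.0001, 1.3441, 0.0807]}
pred [319 206]
[318.5 205.5  16. ] [0.46249106 0.07399613 0.132     ]
pred [321 275]
[320.5 273.5  15.6] [0.46416099 0.0049176  0.132     ]
top pred stored dome [159.57764581 166.52786087]
```

View pics/m5.png

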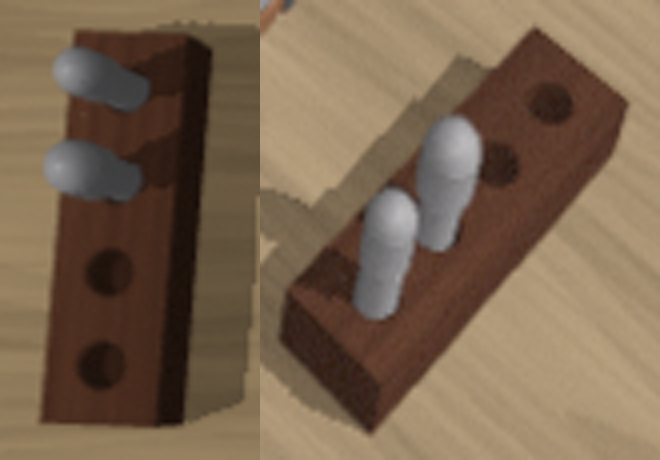

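Emit:
play_rows([
  [0.0008, -0.0005, 0.03, 0, 0, 0, -0.1],
  [0, 0, 0.03, 0, 0, 0, -0.1],
  [0, 0, 0.03, 0, 0, 0, -0.1],
  [0, 0, 0.025, 0, 0, 0, -0.1],
  [0, 0, 0.012, 0, 0, 0, -0.1],
  [0, 0, 0, 0, 0, 0, -0.1],
  [0, 0, 0, 0, 0, 0, 1],
  [0, 0, 0, 0, 0, 0, 1],
  [0, 0, 0, 0, 0, 0, 1],
  [0, 0, 0, 0, 0, 0, 1],
  [0, 0, 0, 0, 0, 0, 1],
  [0, 0, 0, 0, 0, 0, 1],
  [0, 0, 0, 0, 0, 0, 1],
  [0, 0, 0, 0, 0, 0, 1],
])

```text
time_s: 12.13
ee_pos: [0.4639, 0.0748, 0.0706]
eef_rot: [3.14, -0.0, 1.57]
force: [-0.7, 0.5, 6.4]
grip_width: 0.0302
grip_force: 35.0
```

Emit:
play_rows([
  [0, 0, -0.02, 0, 0, 0, 1],
  [0, 0, -0.035, 0, 0, 0, 1],
  [0, 0, -0.035, 0, 0, 0, 1],
  [0, 0, -0.03, 0, 0, 0, 1],
  [0, 0, -0.01, 0, 0, 0, 1],
  [0.0317, 0.0009, 0, 0, 0, 0, 1],
  [0.0317, 0.0009, 0, 0, 0, 0, 1],
  [0.0317, 0.0009, 0, 0, 0, 0, 1],
  [0.0317, 0.0009, 0, 0, 0, 0, 1],
  [0.0317, 0.0009, 0, 0, 0, 0, 1],
  [0.0317, 0.0009, 0, 0, 0, 0, 1],
  [0.0317, 0.0009, 0, 0, 0, 0, 1],
  [0.0317, 0.0009, 0, 0, 0, 0, 1],
  [0.0317, 0.0009, 0, 0, 0, 0, 1],
  [0.0317, 0.0009, 0, 0, 0, 0, 1],
  [0, 0, 0.035, 0, 0, 0, 1],
  [0, 0, 0.035, 0, 0, 0, 1],
  [0, 0, 0.03, 0, 0, 0, 1],
  [0, 0, 0.01, 0, 0, 0, 1],
  [0, 0, 0, 0, 0, 0, 1],
])

```text
time_s: 13.8
ee_pos: [0.4711, 0.3906, 0.0863]
eef_rot: [-3.137, 0.003, 1.57]
force: [-0.5, -1.2, -3.1]
grip_width: 0.0306
grip_force: 35.0
```

Run:
```python
from h import *
o=st(); M=snap('wrist','w8'); zf=o['ee_pos'][2]-.030
h=np.array([.4732,.3928,.045]); print('pred hole c/far',w2px(M,[h,h+[0,.014,0]]).round(1).tolist(),'pred foot far',w2px(M,[[h[0],o['ee_pos'][1]+.012,zf]]).round(1))
im=np.load('pics/w8.npy'); c=int(w2px(M,[h])[0,0])
g=im[170:250,c-1:c+2].mean(1); print([(170+i,g[i].round().astype(int).tolist()) for i in range(10,50)])
```

```text
{'time_s': 13.8, 'ee_pos': [0.4711, 0.3906, 0.0863], 'eef_rot': [-3.1369, 0.0035, 1.5701], 'force': [-0.4611, -1.2081, -3.1015], 'grip_width': 0.0306, 'qpos': [0.6324, 0.5152, 1.4197, -0.0, 1.2125, 0.6331]}
pred hole c/far [[322.6, 210.9], [322.7, 194.9]] pred foot far [[322.7 203. ]]
[(180, [37, 60, 101]), (181, [36, 58, 101]), (182, [35, 57, 99]), (183, [35, 57, 99]), (184, [34, 57, 99]), (185, [33, 57, 99]), (186, [34, 57, 99]), (187, [33, 57, 99]), (188, [35, 57, 100]), (189, [37, 59, 100]), (190, [36, 59, 100]), (191, [35, 59, 100]), (192, [34, 58, 98]), (193, [33, 56, 95]), (194, [28, 50, 86]), (195, [25, 43, 74]), (196, [22, 38, 65]), (197, [22, 37, 63]), (198, [21, 35, 63]), (199, [21, 36, 63]), (200, [24, 37, 64]), (201, [22, 36, 64]), (202, [26, 40, 64]), (203, [47, 56, 75]), (204, [79, 85, 95]), (205, [109, 113, 117]), (206, [117, 119, 121]), (207, [108, 110, 109]), (208, [99, 100, 98]), (209, [111, 113, 111]), (210, [126, 129, 129]), (211, [131, 135, 134]), (212, [132, 135, 136]), (213, [132, 136, 136]), (214, [130, 135, 135]), (215, [131, 135, 134]), (216, [130, 134, 134]), (217, [131, 134, 134]), (218, [130, 133, 133]), (219, [130, 133, 133])]
```

Run:
```python
from h import *
im=np.load('pics/w8.npy'); M=model('wrist')
for r in(200,213): print(r,[(u,int(v)) for u,v in zip(range(298,348),im[r-1:r+2,298:348,2].mean(0))])
print(w2px(M,[[.4711,.3906,.0563],[.4732,.393,.045]]))
```

```text
200 [(298, 99), (299, 99), (300, 99), (301, 99), (302, 99), (303, 99), (304, 98), (305, 99), (306, 98), (307, 95), (308, 91), (309, 84), (310, 76), (311, 68), (312, 65), (313, 63), (314, 62), (315, 62), (316, 62), (317, 64), (318, 63), (319, 63), (320, 64), (321, 63), (322, 63), (323, 64), (324, 63), (325, 63), (326, 63), (327, 63), (328, 64), (329, 64), (330, 62), (331, 64), (332, 67), (333, 69), (334, 76), (335, 81), (336, 87), (337, 94), (338, 99), (339, 99), (340, 101), (341, 101), (342, 101), (343, 101), (344, 100), (345, 100), (346, 100), (347, 100)]
213 [(298, 92), (299, 91), (300, 91), (301, 91), (302, 91), (303, 89), (304, 82), (305, 75), (306, 76), (307, 84), (308, 96), (309, 107), (310, 120), (311, 132), (312, 138), (313, 140), (314, 142), (315, 142), (316, 142), (317, 141), (318, 140), (319, 139), (320, 139), (321, 138), (322, 135), (323, 133), (324, 131), (325, 130), (326, 126), (327, 122), (328, 116), (329, 107), (330, 96), (331, 85), (332, 74), (333, 66), (334, 60), (335, 60), (336, 61), (337, 63), (338, 69), (339, 75), (340, 82), (341, 87), (342, 89), (343, 90), (344, 90), (345, 90), (346, 90), (347, 91)]
[[318.6794347  217.11678825]
 [321.18250256 210.79552348]]
```

Emit:
play_rows([
  [0.003, 0.0024, 0, 0, 0, 0, 1],
  [0, 0, 0.01, 0, 0, 0, 1],
  [0, 0, 0.01, 0, 0, 0, 1],
  [0, 0, 0.005, 0, 0, 0, 1],
  [0, 0, 0, 0, 0, 0, 1],
])

```text
time_s: 14.27
ee_pos: [0.4767, 0.3962, 0.0687]
eef_rot: [3.136, -0.005, 1.57]
force: [-2.9, -0.5, 25.0]
grip_width: 0.0304
grip_force: 35.0
```

Emit:
play_rows([
  [0, 0, -0.018, 0, 0, 0, 1],
  [-0.0028, -0.0028, 0, 0, 0, 0, 1],
  [0, 0, 0, 0, 0, 0, 1],
  [0, 0, 0, 0, 0, 0, 1],
  [0, 0, 0, 0, 0, 0, 1],
])

```text
time_s: 14.68
ee_pos: [0.4717, 0.3915, 0.0816]
eef_rot: [-3.141, 0.001, 1.57]
force: [-0.3, -1.1, -2.0]
grip_width: 0.0305
grip_force: 35.0
```

```bash
cat > chk.py <<'E'
from h import *
import sys
def prof(f,h,dz=.030):
    o=st(); M=snap('wrist',f); zf=o['ee_pos'][2]-dz; h=np.array(h)
    print('hole c/far',w2px(M,[h,h+[0,.014,0]]).round(1).tolist(),'TCP foot c/far',w2px(M,[[o['ee_pos'][0],o['ee_pos'][1],zf],[o['ee_pos'][0],o['ee_pos'][1]+.012,zf]]).round(1).tolist())
    im=np.load(f'pics/{f}.npy'); c=int(w2px(M,[h])[0,0])
    print([(i,int(im[i,c-1:c+2,2].mean())) for i in range(184,222)])
    for r in(200,213): print(r,[(u,int(v)) for u,v in zip(range(c-22,c+22),im[r-1:r+2,c-22:c+22,2].mean(0))])
E
python3 -c "
from chk import *
prof('w9',[.4732,.3928,.045])"
```

```text
{'time_s': 14.6833, 'ee_pos': [0.4717, 0.3915, 0.0816], 'eef_rot': [-3.1405, 0.0008, 1.5701], 'force': [-0.3188, -1.1357, -2.0206], 'grip_width': 0.0305, 'qpos': [0.633, 0.5194, 1.425, -0.0, 1.1984, 0.6337]}
hole c/far [[321.8, 213.6], [321.8, 197.3]] TCP foot c/far [[320.0, 217.3], [320.0, 203.1]]
[(184, 99), (185, 99), (186, 98), (187, 99), (188, 99), (189, 99), (190, 100), (191, 101), (192, 101), (193, 100), (194, 99), (195, 97), (196, 92), (197, 80), (198, 68), (199, 63), (200, 64), (201, 63), (202, 64), (203, 63), (204, 63), (205, 65), (206, 75), (207, 99), (208, 124), (209, 132), (210, 118), (211, 97), (212, 99), (213, 119), (214, 134), (215, 137), (216, 138), (217, 138), (218, 137), (219, 137), (220, 137), (221, 137)]
200 [(299, 99), (300, 100), (301, 99), (302, 100), (303, 99), (304, 100), (305, 99), (306, 99), (307, 100), (308, 97), (309, 94), (310, 91), (311, 83), (312, 76), (313, 71), (314, 68), (315, 65), (316, 64), (317, 64), (318, 63), (319, 62), (320, 63), (321, 63), (322, 63), (323, 63), (324, 63), (325, 64), (326, 65), (327, 65), (328, 68), (329, 70), (330, 74), (331, 78), (332, 83), (333, 90), (334, 93), (335, 97), (336, 99), (337, 99), (338, 98), (339, 99), (340, 99), (341, 99), (342, 99)]
213 [(299, 92), (300, 92), (301, 91), (302, 87), (303, 81), (304, 70), (305, 65), (306, 69), (307, 85), (308, 100), (309, 107), (310, 109), (311, 108), (312, 107), (313, 106), (314, 106), (315, 109), (316, 113), (317, 117), (318, 119), (319, 121), (320, 120), (321, 117), (322, 114), (323, 110), (324, 104), (325, 100), (326, 97), (327, 96), (328, 94), (329, 91), (330, 87), (331, 79), (332, 69), (333, 61), (334, 54), (335, 51), (336, 53), (337, 60), (338, 70), (339, 79), (340, 84), (341, 89), (342, 92)]
```

Run:
```python
from h import *
M=model('wrist'); e=np.array(ctrl.get_obs()['ee_pos']); print(e)
im=np.load('pics/w9.npy'); g=cv2.medianBlur(cv2.cvtColor(im,cv2.COLOR_BGR2GRAY),3)
print('pred dome if upright (foot -.030/-.024)',w2px(M,[e+[0,0,.0615],e+[0,0,.0675]]))
c=cv2.HoughCircles(g[210:320,280:360],cv2.HOUGH_GRADIENT,1,30,param1=80,param2=8,minRadius=18,maxRadius=32); print(c[0][:3]+[280,210,0])
print([(v,int(g[v,320])) for v in range(235,300)])
```

```text
[0.47170295 0.39152918 0.08164173]
pred dome if upright (foot -.030/-.024) [[319.67496714 265.05157601]
 [319.64551869 270.03624109]]
[[319.5        276.5         29.20000076]
 [320.5        244.5         29.20000076]
 [285.5        226.5         18.79999924]]
[(235, 142), (236, 142), (237, 142), (238, 142), (239, 142), (240, 141), (241, 141), (242, 141), (243, 140), (244, 140), (245, 139), (246, 140), (247, 143), (248, 147), (249, 152), (250, 156), (251, 161), (252, 165), (253, 168), (254, 171), (255, 173), (256, 176), (257, 178), (258, 181), (259, 182), (260, 185), (261, 189), (262, 194), (263, 199), (264, 202), (265, 207), (266, 207), (267, 212), (268, 212), (269, 213), (270, 213), (271, 213), (272, 211), (273, 211), (274, 211), (275, 210), (276, 209), (277, 208), (278, 207), (279, 206), (280, 203), (281, 199), (282, 197), (283, 195), (284, 194), (285, 194), (286, 194), (287, 194), (288, 191), (289, 188), (290, 184), (291, 179), (292, 173), (293, 170), (294, 166), (295, 165), (296, 161), (297, 156), (298, 151), (299, 147)]
```

Emit:
play_rows([
  [0.004, 0.0016, 0, 0, 0, 0, 1],
  [0, 0, 0, 0, 0, 0, 1],
  [0, 0, 0, 0, 0, 0, 1],
])

```text
time_s: 14.98
ee_pos: [0.4736, 0.396, 0.0823]
eef_rot: [-3.141, 0.0, 1.57]
force: [0.3, -0.1, -1.7]
grip_width: 0.0306
grip_force: 35.0
```

```bash
python3 -c "
from chk import *
prof('w10',[.4727,.3928,.045])"
```

```text
{'time_s': 14.9833, 'ee_pos': [0.4736, 0.396, 0.0823], 'eef_rot': [-3.1413, 0.0002, 1.5704], 'force': [0.2656, -0.0692, -1.7314], 'grip_width': 0.0306, 'qpos': [0.637, 0.5274, 1.4112, 0.0, 1.2034, 0.6374]}
hole c/far [[318.9, 218.5], [318.9, 202.4]] TCP foot c/far [[319.9, 217.3], [319.9, 203.1]]
[(184, 99), (185, 101), (186, 102), (187, 102), (188, 99), (189, 98), (190, 96), (191, 98), (192, 98), (193, 99), (194, 98), (195, 99), (196, 100), (197, 100), (198, 99), (199, 99), (200, 97), (201, 92), (202, 82), (203, 68), (204, 62), (205, 64), (206, 74), (207, 99), (208, 124), (209, 133), (210, 119), (211, 97), (212, 98), (213, 119), (214, 136), (215, 141), (216, 140), (217, 140), (218, 140), (219, 141), (220, 140), (221, 139)]
200 [(296, 98), (297, 98), (298, 98), (299, 98), (300, 98), (301, 98), (302, 99), (303, 98), (304, 98), (305, 99), (306, 98), (307, 98), (308, 98), (309, 98), (310, 97), (311, 98), (312, 97), (313, 97), (314, 97), (315, 96), (316, 96), (317, 97), (318, 96), (319, 95), (320, 96), (321, 97), (322, 96), (323, 96), (324, 97), (325, 97), (326, 98), (327, 97), (328, 97), (329, 97), (330, 99), (331, 98), (332, 98), (333, 98), (334, 97), (335, 98), (336, 98), (337, 98), (338, 97), (339, 98)]
213 [(296, 97), (297, 97), (298, 97), (299, 96), (300, 96), (301, 92), (302, 83), (303, 72), (304, 61), (305, 61), (306, 72), (307, 88), (308, 101), (309, 106), (310, 108), (311, 106), (312, 105), (313, 105), (314, 106), (315, 106), (316, 112), (317, 114), (318, 118), (319, 120), (320, 119), (321, 117), (322, 112), (323, 108), (324, 103), (325, 100), (326, 97), (327, 95), (328, 94), (329, 91), (330, 86), (331, 79), (332, 70), (333, 65), (334, 67), (335, 75), (336, 84), (337, 92), (338, 97), (339, 97)]
```

Emit:
play_rows([
  [0, 0, 0.006, 0, 0, 0, 1],
  [0, 0, 0.006, 0, 0, 0, 1],
  [0, 0, 0.006, 0, 0, 0, 1],
  [0, 0, 0, 0, 0, 0, 1],
  [0, 0, 0, 0, 0, 0, 1],
])

```text
time_s: 15.45
ee_pos: [0.4732, 0.3954, 0.0638]
eef_rot: [-3.14, 0.001, 1.57]
force: [0.3, -1.3, -2.8]
grip_width: 0.0305
grip_force: 35.0
```

Emit:
play_rows([
  [0, 0, 0.007, 0, 0, 0, 1],
  [0, 0, 0.006, 0, 0, 0, 1],
  [0, 0, 0.005, 0, 0, 0, 1],
  [0, 0, 0.003, 0, 0, 0, 1],
  [0, 0, 0, 0, 0, 0, 1],
])

```text
time_s: 15.87
ee_pos: [0.4732, 0.3955, 0.0425]
eef_rot: [-3.14, 0.001, 1.57]
force: [0.1, -3.1, -3.1]
grip_width: 0.0301
grip_force: 35.0
```

Emit:
play_rows([
  [0, 0, 0, 0, 0, 0, 0.15],
  [0, 0, 0, 0, 0, 0, 0.15],
  [0, 0, 0, 0, 0, 0, 0.15],
  [0, 0, 0, 0, 0, 0, 0.15],
  [0, 0, -0.015, 0, 0, 0, 0.15],
  [0, 0, -0.035, 0, 0, 0, 0.15],
  [0, 0, -0.035, 0, 0, 0, 0.15],
  [0, 0, -0.035, 0, 0, 0, -0.1],
  [0, 0, -0.035, 0, 0, 0, -0.1],
  [0, 0, 0, 0, 0, 0, -0.1],
])

```text
time_s: 16.7
ee_pos: [0.4754, 0.3973, 0.2067]
eef_rot: [3.133, -0.007, 1.57]
force: [0.3, -0.9, 0.3]
grip_width: 0.0515
grip_force: 0.0
```

Emit:
play_rows([
  [-0.0325, -0.0007, 0, 0, 0, 0, -0.1],
  [-0.0325, -0.0007, 0, 0, 0, 0, -0.1],
  [-0.0325, -0.0007, 0, 0, 0, 0, -0.1],
  [-0.0325, -0.0007, 0, 0, 0, 0, -0.1],
  [-0.0325, -0.0007, 0, 0, 0, 0, -0.1],
  [-0.0325, -0.0007, 0, 0, 0, 0, -0.1],
  [-0.0325, -0.0007, 0, 0, 0, 0, -0.1],
  [-0.0325, -0.0007, 0, 0, 0, 0, -0.1],
  [-0.0325, -0.0007, 0, 0, 0, 0, -0.1],
  [-0.0325, -0.0007, 0, 0, 0, 0, -0.1],
  [-0.0325, -0.0007, 0, 0, 0, 0, -0.1],
  [-0.0325, -0.0007, 0, 0, 0, 0, -0.1],
  [0, 0, 0, 0, 0, 0, -0.1],
  [0, 0, 0, 0, 0, 0, -0.1],
  [0, 0, 0, 0, 0, 0, -0.1],
])

```text
time_s: 17.95
ee_pos: [0.4651, 0.0062, 0.1988]
eef_rot: [3.141, -0.0, 1.57]
force: [1.4, -0.8, -0.2]
grip_width: 0.0517
grip_force: 0.0
```

Run:
```python
from h import *
st(); M=snap('wrist','w11'); T=snap('top','t11')
g=cv2.medianBlur(cv2.cvtColor(np.load('pics/w11.npy'),cv2.COLOR_BGR2GRAY),3)
u=w2px(M,[[.4655,.003,.132]])[0].astype(int); print('pred',u)
s=g[u[1]-28:u[1]+28,u[0]-28:u[0]+28]
c=cv2.HoughCircles(s,cv2.HOUGH_GRADIENT,1,30,param1=80,param2=8,minRadius=13,maxRadius=22); q=c[0,0]; q[:2]+=u-28; print(q,px2w(M,q[:2],.132))
g=cv2.cvtColor(np.load('pics/t11.npy'),cv2.COLOR_BGR2GRAY)
# brightest-blob domes on stand in top view
m=(g[150:265,140:205]>95).astype(np.uint8); n,l,s_,cc=cv2.connectedComponentsWithStats(m)
print([(s_[i].tolist(),(cc[i]+[140,150]).round(1).tolist()) for i in range(1,n) if s_[i,4]>60], w2px(T,[[.585,.3885,.104],[.4728,.3928,.1045]]))
```

```text
{'time_s': 17.95, 'ee_pos': [0.4651, 0.0062, 0.1988], 'eef_rot': [3.1411, -0.0002, 1.5699], 'force': [1.3989, -0.7505, -0.234], 'grip_width': 0.0517, 'qpos': [-0.0657, 0.0852, 1.7082, 0.0003, 1.3478, -0.0648]}
pred [320 209]
[321.5 211.5  18.1] [0.46656406 0.00116002 0.132     ]
[([0, 0, 65, 115, 2711], [159.9, 207.0])] [[159.57764581 166.52786087]
 [154.63534037 215.34237039]]
```

Emit:
play_rows([
  [-0.0038, 0.0007, 0.03, 0, 0, 0, -0.1],
  [0, 0, 0.03, 0, 0, 0, -0.1],
  [0, 0, 0.03, 0, 0, 0, -0.1],
  [0, 0, 0.025, 0, 0, 0, -0.1],
  [0, 0, 0.0135, 0, 0, 0, -0.1],
  [0, 0, 0, 0, 0, 0, -0.1],
  [0, 0, 0, 0, 0, 0, -0.1],
  [0, 0, 0, 0, 0, 0, 1],
  [0, 0, 0, 0, 0, 0, 1],
  [0, 0, 0, 0, 0, 0, 1],
  [0, 0, 0, 0, 0, 0, 1],
  [0, 0, 0, 0, 0, 0, 1],
  [0, 0, 0, 0, 0, 0, 1],
  [0, 0, 0, 0, 0, 0, 1],
])

```text
time_s: 19.22
ee_pos: [0.4662, 0.002, 0.0711]
eef_rot: [3.14, 0.0, 1.57]
force: [-0.1, 0.6, 7.7]
grip_width: 0.0334
grip_force: 35.0
```

Emit:
play_rows([
  [0, 0, -0.02, 0, 0, 0, 1],
  [0, 0, -0.035, 0, 0, 0, 1],
  [0, 0, -0.035, 0, 0, 0, 1],
  [0, 0, -0.03, 0, 0, 0, 1],
  [0, 0, -0.01, 0, 0, 0, 1],
  [0, 0, 0, 0, 0, 0, 1],
])

```text
time_s: 19.72
ee_pos: [0.4666, 0.0019, 0.2021]
eef_rot: [3.138, 0.0, 1.57]
force: [-0.1, -0.8, -2.9]
grip_width: 0.0335
grip_force: 35.0
```

Emit:
play_rows([
  [0.0327, -0.0041, 0, 0, 0, 0, 1],
  [0.0327, -0.0041, 0, 0, 0, 0, 1],
  [0.0327, -0.0041, 0, 0, 0, 0, 1],
  [0.0327, -0.0041, 0, 0, 0, 0, 1],
  [0.0327, -0.0041, 0, 0, 0, 0, 1],
  [0.0327, -0.0041, 0, 0, 0, 0, 1],
  [0.0327, -0.0041, 0, 0, 0, 0, 1],
  [0.0327, -0.0041, 0, 0, 0, 0, 1],
  [0.0327, -0.0041, 0, 0, 0, 0, 1],
  [0.0327, -0.0041, 0, 0, 0, 0, 1],
  [0.0327, -0.0041, 0, 0, 0, 0, 1],
  [0.0327, -0.0041, 0, 0, 0, 0, 1],
  [0, 0, 0.03, 0, 0, 0, 1],
  [0, 0, 0.03, 0, 0, 0, 1],
  [0, 0, 0.03, 0, 0, 0, 1],
  [0, 0, 0.023, 0, 0, 0, 1],
  [0, 0, 0, 0, 0, 0, 1],
  [0, 0, 0, 0, 0, 0, 1],
  [0, 0, 0, 0, 0, 0, 1],
  [0, 0, 0, 0, 0, 0, 1],
])

```text
time_s: 21.38
ee_pos: [0.4173, 0.3948, 0.0885]
eef_rot: [3.14, -0.001, 1.57]
force: [-1.0, 0.0, -1.5]
grip_width: 0.033
grip_force: 35.0
```

```bash
python3 -c "
from chk import *
prof('w12',[.4169,.3947,.045])"
```

```text
{'time_s': 21.3833, 'ee_pos': [0.4173, 0.3948, 0.0885], 'eef_rot': [3.14, -0.0014, 1.5701], 'force': [-1.0423, 0.0018, -1.5497], 'grip_width': 0.033, 'qpos': [0.694, 0.429, 1.542, 0.0, 1.1684, 0.6947]}
hole c/far [[319.4, 213.1], [319.4, 197.3]] TCP foot c/far [[319.8, 217.3], [319.8, 203.1]]
[(184, 91), (185, 93), (186, 95), (187, 95), (188, 96), (189, 96), (190, 97), (191, 98), (192, 100), (193, 98), (194, 98), (195, 96), (196, 92), (197, 81), (198, 68), (199, 61), (200, 62), (201, 68), (202, 84), (203, 109), (204, 119), (205, 109), (206, 93), (207, 104), (208, 123), (209, 134), (210, 136), (211, 137), (212, 136), (213, 135), (214, 136), (215, 136), (216, 136), (217, 136), (218, 135), (219, 135), (220, 135), (221, 136)]
200 [(297, 97), (298, 97), (299, 97), (300, 98), (301, 97), (302, 97), (303, 97), (304, 97), (305, 97), (306, 96), (307, 94), (308, 89), (309, 84), (310, 78), (311, 72), (312, 67), (313, 64), (314, 63), (315, 62), (316, 62), (317, 63), (318, 63), (319, 63), (320, 64), (321, 64), (322, 64), (323, 63), (324, 62), (325, 64), (326, 65), (327, 70), (328, 74), (329, 79), (330, 84), (331, 90), (332, 93), (333, 96), (334, 96), (335, 96), (336, 96), (337, 96), (338, 95), (339, 96), (340, 96)]
213 [(297, 90), (298, 90), (299, 89), (300, 88), (301, 81), (302, 72), (303, 62), (304, 54), (305, 53), (306, 68), (307, 92), (308, 111), (309, 123), (310, 131), (311, 134), (312, 137), (313, 139), (314, 139), (315, 139), (316, 138), (317, 138), (318, 136), (319, 137), (320, 135), (321, 134), (322, 133), (323, 131), (324, 130), (325, 127), (326, 125), (327, 123), (328, 119), (329, 115), (330, 107), (331, 96), (332, 85), (333, 73), (334, 63), (335, 65), (336, 72), (337, 80), (338, 85), (339, 88), (340, 89)]
```

Emit:
play_rows([
  [0, 0, 0.01, 0, 0, 0, 1],
  [0, 0, 0.008, 0, 0, 0, 1],
  [0, 0, 0.006, 0, 0, 0, 1],
  [0, 0, 0, 0, 0, 0, 1],
  [0, 0, 0, 0, 0, 0, 1],
])

```text
time_s: 21.85
ee_pos: [0.4164, 0.3942, 0.0625]
eef_rot: [-3.141, 0.001, 1.57]
force: [0.4, 0.1, -2.1]
grip_width: 0.0335
grip_force: 35.0
```

Emit:
play_rows([
  [0, 0, 0.007, 0, 0, 0, 1],
  [0, 0, 0.006, 0, 0, 0, 1],
  [0, 0, 0.005, 0, 0, 0, 1],
  [0, 0, 0.002, 0, 0, 0, 1],
  [0, 0, 0, 0, 0, 0, 1],
  [0, 0, 0, 0, 0, 0, 0.1],
  [0, 0, 0, 0, 0, 0, 0.1],
  [0, 0, 0, 0, 0, 0, 0.1],
  [0, 0, 0, 0, 0, 0, 0.1],
  [0, 0, -0.015, 0, 0, 0, 0.1],
  [0, 0, -0.035, 0, 0, 0, 0.1],
  [0, 0, -0.035, 0, 0, 0, 0.1],
  [0, 0, -0.035, 0, 0, 0, -0.1],
  [0, 0, -0.035, 0, 0, 0, -0.1],
  [0, 0, -0.02, 0, 0, 0, -0.1],
])

```text
time_s: 23.1
ee_pos: [0.4173, 0.3949, 0.2227]
eef_rot: [3.138, -0.003, 1.57]
force: [0.0, 0.1, 0.5]
grip_width: 0.0514
grip_force: 0.0
```

Emit:
play_rows([
  [-0.039, 0.002, 0, 0, 0, 0, -0.1],
  [-0.039, 0.002, 0, 0, 0, 0, -0.1],
  [-0.039, 0.002, 0, 0, 0, 0, -0.1],
  [-0.039, 0.002, 0, 0, 0, 0, -0.1],
  [-0.039, 0.002, 0, 0, 0, 0, -0.1],
  [-0.039, 0.002, 0, 0, 0, 0, -0.1],
  [-0.039, 0.002, 0, 0, 0, 0, -0.1],
  [-0.039, 0.002, 0, 0, 0, 0, -0.1],
  [-0.039, 0.002, 0, 0, 0, 0, -0.1],
  [-0.039, 0.002, 0, 0, 0, 0, -0.1],
  [-0.039, 0.002, 0, 0, 0, 0, -0.1],
  [-0.039, 0.002, 0, 0, 0, 0, -0.1],
  [-0.039, 0.002, 0, 0, 0, 0, -0.1],
  [-0.039, 0.002, 0, 0, 0, 0, -0.1],
  [-0.039, 0.002, 0, 0, 0, 0, -0.1],
  [-0.039, 0.002, 0, 0, 0, 0, -0.1],
  [-0.039, 0.002, 0, 0, 0, 0, -0.1],
  [-0.039, 0.002, 0, 0, 0, 0, -0.1],
  [-0.039, 0.002, 0, 0, 0, 0, -0.1],
  [-0.039, 0.002, 0, 0, 0, 0, -0.1],
])

```text
time_s: 24.77
ee_pos: [0.4559, -0.3876, 0.2184]
eef_rot: [3.141, 0.0, 1.57]
force: [0.2, 0.6, 0.1]
grip_width: 0.0517
grip_force: 0.0
```

Emit:
play_rows([
  [0, 0, 0, 0, 0, 6.72, -0.1],
  [0, 0, 0, 0, 0, 6.72, -0.1],
  [0, 0, 0, 0, 0, 6.72, -0.1],
  [0, 0, 0, 0, 0, 6.72, -0.1],
  [0, 0, 0, 0, 0, 6.72, -0.1],
  [0, 0, 0, 0, 0, 6.72, -0.1],
  [0, 0, 0, 0, 0, 6.72, -0.1],
  [0, 0, 0, 0, 0, 6.72, -0.1],
  [0, 0, 0, 0, 0, 6.72, -0.1],
  [0, 0, 0, 0, 0, 6.72, -0.1],
  [0, 0, 0, 0, 0, 6.72, -0.1],
  [0, 0, 0, 0, 0, 6.72, -0.1],
  [0, 0, 0, 0, 0, 6.72, -0.1],
  [0, 0, 0, 0, 0, 0, -0.1],
  [0, 0, 0, 0, 0, 0, -0.1],
  [0, 0, 0, 0, 0, 0, -0.1],
])

```text
time_s: 26.1
ee_pos: [0.4563, -0.3856, 0.2183]
eef_rot: [3.142, -0.0, 0.05]
force: [0.8, 0.1, -0.3]
grip_width: 0.0515
grip_force: 0.0
```

Run:
```python
from h import *
st(); M=snap('wrist','w13'); S=snap('scene','s13'); T=snap('top','t13')
u=w2px(M,[[.5212,-.3844,.112]])[0].astype(int); print('grip pred',u, w2px(M,[[.521,-.385,.042]]))
a=np.load('pics/w13.npy')[20:270,200:400]; b=np.load('pics/s13.npy')[225:335,385:495]; c=np.load('pics/t13.npy')[138:254,232:416]
a=cv2.resize(a,(480,600),interpolation=cv2.INTER_CUBIC); b=cv2.resize(b,(320,320),interpolation=cv2.INTER_CUBIC); c=cv2.resize(c,(320,280),interpolation=cv2.INTER_CUBIC)
cv2.imwrite('pics/m6.png',np.hstack([a,np.vstack([b,c])]))
```

```text
{'time_s': 26.1, 'ee_pos': [0.4563, -0.3856, 0.2183], 'eef_rot': [3.1415, -0.0002, 0.0495], 'force': [0.7503, 0.1348, -0.3289], 'grip_width': 0.0515, 'qpos': [-0.763, 0.3769, 1.3065, 0.0001, 1.458, 0.7583]}
grip pred [322 134] [[322.5977183  133.14778222]]
```

View pics/m6.png

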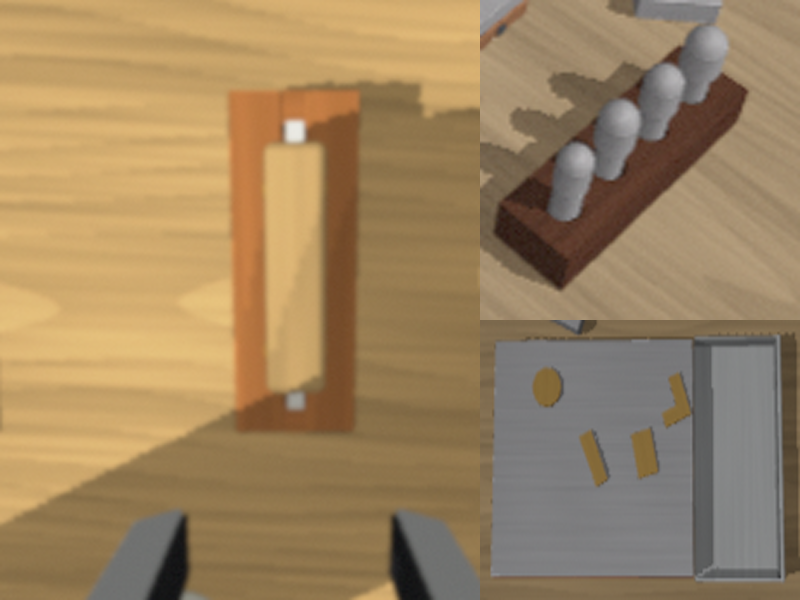

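Run:
```python
from h import *
M=model('wrist'); T=model('top'); e=np.array(ctrl.get_obs()['ee_pos'])
f=lambda u:((u[0]+.5)/2.4-.5+200,(u[1]+.5)/2.4-.5+20)
c=px2w(M,f((294.3,267)),.112); b=px2w(M,f((295,261)),.042); print(c,b,px2w(M,f((294.5,131)),.078),px2w(M,f((295,402)),.078))
d=c-e; y=.0495; print('tool dx,dy',d[0]*np.cos(y)+d[1]*np.sin(y), d[0]*np.sin(y)-d[1]*np.cos(y))
g=lambda u:((u[0]-480)/320*184+232-.5,(u[1]-320)/280*116+138-.5)
for u in[(547,386),(595,458),(645,453),(676,400),(668,418),(683,375)]: print(px2w(T,g(u),.045)[:2].round(4))
```

```text
[ 0.52424433 -0.38420746  0.112     ] [ 0.52656088 -0.38486771  0.042     ] [ 0.58258231 -0.38162567  0.078     ] [ 0.4604175  -0.38789343  0.078     ]
tool dx,dy 0.06797419841834029 0.001985465252121392
[0.6023 0.1441]
[0.5292 0.0754]
[0.5347 0.006 ]
[ 0.5887 -0.0369]
[ 0.5703 -0.0258]
[ 0.6144 -0.0467]
```

Emit:
play_rows([
  [0.033, 0.0008, 0, 0, 0, 0, -0.1],
  [0.033, 0.0008, 0, 0, 0, 0, -0.1],
  [0, 0, 0.035, 0, 0, 0, -0.1],
  [0, 0, 0.035, 0, 0, 0, -0.1],
  [0, 0, 0.035, 0, 0, 0, -0.1],
  [0, 0, 0.035, 0, 0, 0, -0.1],
  [0, 0, 0.02, 0, 0, 0, -0.1],
  [0, 0, 0.012, 0, 0, 0, -0.1],
  [0, 0, 0, 0, 0, 0, -0.1],
  [0, 0, 0, 0, 0, 0, -0.1],
], force=60)

```text
time_s: 27.08
ee_pos: [0.5226, -0.3845, 0.047]
eef_rot: [3.141, -0.0, 0.046]
force: [-0.4, -0.1, -0.0]
grip_width: 0.0516
grip_force: 0.0
```

Emit:
play_rows([
  [0, 0, 0, 0, 0, 0, 1],
  [0, 0, 0, 0, 0, 0, 1],
  [0, 0, 0, 0, 0, 0, 1],
  [0, 0, 0, 0, 0, 0, 1],
  [0, 0, 0, 0, 0, 0, 1],
  [0, 0, 0, 0, 0, 0, 1],
  [0, 0, 0, 0, 0, 0, 1],
  [0, 0, 0, 0, 0, 0, 1],
])

```text
time_s: 27.75
ee_pos: [0.5225, -0.3844, 0.0469]
eef_rot: [3.141, -0.001, 0.046]
force: [-0.8, 0.6, 5.8]
grip_width: 0.0253
grip_force: 60.0
```

Emit:
play_rows([
  [0, 0, -0.01, 0, 0, 0, 1],
  [0, 0, -0.02, 0, 0, 0, 1],
  [0, 0, -0.03, 0, 0, 0, 1],
  [0, 0, -0.03, 0, 0, 0, 1],
  [0, 0, -0.025, 0, 0, 2.3, 1],
  [0, 0, 0, 0, 0, 0, 1],
])

```text
time_s: 28.25
ee_pos: [0.5237, -0.3853, 0.1675]
eef_rot: [3.137, -0.006, 0.003]
force: [-0.2, 0.2, -0.8]
grip_width: 0.0257
grip_force: 59.9
```

Emit:
play_rows([
  [0.0025, -0.0362, 0, 0, 0, 0, 1],
  [0.0025, -0.0362, 0, 0, 0, 0, 1],
  [0.0025, -0.0362, 0, 0, 0, 0, 1],
  [0.0025, -0.0362, 0, 0, 0, 0, 1],
  [0.0025, -0.0362, 0, 0, 0, 0, 1],
  [0.0025, -0.0362, 0, 0, 0, 0, 1],
  [0.0025, -0.0362, 0, 0, 0, 0, 1],
  [0.0025, -0.0362, 0, 0, 0, 0, 1],
  [0.0025, -0.0362, 0, 0, 0, 0, 1],
  [0.0025, -0.0362, 0, 0, 0, 0, 1],
  [0.0025, -0.0362, 0, 0, 0, 0, 1],
  [0.0025, -0.0362, 0, 0, 0, 0, 1],
  [0.0025, -0.0362, 0, 0, 0, 0, 1],
  [0.0025, -0.0362, 0, 0, 0, 0, 1],
  [0.0025, -0.0362, 0, 0, 0, 0, 1],
  [0.0025, -0.0362, 0, 0, 0, 0, 1],
  [0, 0, 0, 0, 0, 0, 1],
  [0, 0, 0, 0, 0, 0, 1],
  [0, 0, 0, 0, 0, 0, 1],
])

```text
time_s: 29.83
ee_pos: [0.5588, 0.1948, 0.1607]
eef_rot: [3.141, 0.001, 0.006]
force: [-0.2, -0.3, -2.7]
grip_width: 0.0252
grip_force: 59.9
```

```bash
cat > offc.py <<'E'
from h import *
def off(f):
    T=snap('top',f); im=np.load(f'pics/{f}.npy'); h=cv2.cvtColor(im,cv2.COLOR_BGR2HSV)
    m=cv2.inRange(h,(12,130,90),(28,255,255)); m[:135]=0; m[258:]=0; m[:,:225]=0; m[:,420:]=0
    n,l,s,c=cv2.connectedComponentsWithStats(m)
    for i in range(1,n):
        if s[i,4]>25:
            x,y,w,hh,a=s[i]; z=.045 if px2w(T,c[i],.045)[1]>-.062 else .008
            print(a,'c',px2w(T,c[i],z)[:2].round(3),'x',px2w(T,(x,y+hh),z)[0].round(3),px2w(T,(x,y),z)[0].round(3),'y',px2w(T,(x+w,y),z)[1].round(3),px2w(T,(x,y),z)[1].round(3))
E
python3 -c "
from offc import *
st(); off('t14')"
```

```text
{'time_s': 29.8333, 'ee_pos': [0.5588, 0.1948, 0.1607], 'eef_rot': [3.1411, 0.001, 0.0058], 'force': [-0.1971, -0.3291, -2.6649], 'grip_width': 0.0252, 'qpos': [0.2736, 0.401, 1.4065, -0.0002, 1.3353, 1.8387]}
153 c [0.6   0.142] x 0.58 0.617 y 0.125 0.154
141 c [ 0.586 -0.039] x 0.561 0.612 y -0.058 -0.022
129 c [0.529 0.077] x 0.502 0.553 y 0.058 0.094
178 c [0.534 0.006] x 0.509 0.556 y -0.012 0.022
```

Emit:
play_rows([
  [0.002, 0, 0.03, 0, 0, 0, 1],
  [0, 0, 0.03, 0, 0, 0, 1],
  [0, 0, 0.015, 0, 0, 0, 1],
  [0, 0, 0.006, 0, 0, 0, 1],
  [0, 0, 0.0025, 0, 0, 0, 1],
  [0, 0, 0, 0, 0, 0, 1],
  [0, 0, 0, 0, 0, 0, 1],
])

```text
time_s: 30.47
ee_pos: [0.5619, 0.195, 0.079]
eef_rot: [-3.141, -0.002, 0.005]
force: [0.3, 0.5, -1.1]
grip_width: 0.0258
grip_force: 59.9
```

Emit:
play_rows([
  [0, 0, 0.0015, 0, 0, 0, 1],
  [0, 0, 0.001, 0, 0, 0, 1],
  [0, 0, 0, 0, 0, 0, 1],
  [0, 0, 0, 0, 0, 0, 1],
])

```text
time_s: 30.8
ee_pos: [0.5612, 0.1953, 0.0754]
eef_rot: [-3.142, -0.0, 0.005]
force: [-0.2, 0.1, -1.5]
grip_width: 0.0255
grip_force: 59.9
```

Emit:
play_rows([
  [0, 0, 0.001, 0, 0, 0, 1],
  [0, 0, 0, 0, 0, 0, 1],
  [0, 0, 0, 0, 0, 0, 1],
])

```text
time_s: 31.05
ee_pos: [0.5614, 0.1954, 0.0749]
eef_rot: [-3.141, -0.001, 0.005]
force: [-1.5, -0.7, 5.7]
grip_width: 0.0254
grip_force: 59.9
```

Emit:
play_rows([
  [0, 0, -0.0007, 0, 0, 0, 1],
  [0, 0.006, 0, 0, 0, 0, 1],
  [0, 0.01, 0, 0, 0, 0, 1],
  [0, 0.01, 0, 0, 0, 0, 1],
  [0, 0.01, 0, 0, 0, 0, 1],
  [0, 0.01, 0, 0, 0, 0, 1],
  [0, 0.01, 0, 0, 0, 0, 1],
  [0, 0.01, 0, 0, 0, 0, 1],
  [0, 0.01, 0, 0, 0, 0, 1],
  [0, 0.01, 0, 0, 0, 0, 1],
  [0, 0.01, 0, 0, 0, 0, 1],
  [0, 0.01, 0, 0, 0, 0, 1],
  [0, 0.01, 0, 0, 0, 0, 1],
  [0, 0.01, 0, 0, 0, 0, 1],
  [0, 0.01, 0, 0, 0, 0, 1],
  [0, 0.01, 0, 0, 0, 0, 1],
  [0, 0, 0, 0, 0, 0, 1],
])

```text
time_s: 32.47
ee_pos: [0.562, 0.0473, 0.0749]
eef_rot: [3.141, -0.0, 0.004]
force: [-0.2, -1.8, 1.3]
grip_width: 0.0256
grip_force: 59.9
```

```bash
python3 -c "
from offc import *
st(); off('t15')"
```

```text
{'time_s': 32.4667, 'ee_pos': [0.562, 0.0473, 0.0749], 'eef_rot': [3.141, -0.0, 0.0041], 'force': [-0.1633, -1.8277, 1.2984], 'grip_width': 0.0256, 'qpos': [0.0193, 0.4244, 1.5834, -0.0007, 1.1338, 1.5863]}
```

Emit:
play_rows([
  [0, 0.009, 0, 0, 0, 0, 1],
  [0, 0.009, 0, 0, 0, 0, 1],
  [0, 0.009, 0, 0, 0, 0, 1],
  [0, 0.009, 0, 0, 0, 0, 1],
  [0, 0.009, 0, 0, 0, 0, 1],
  [0, 0.009, 0, 0, 0, 0, 1],
  [0, 0.009, 0, 0, 0, 0, 1],
  [0, 0.009, 0, 0, 0, 0, 1],
  [0, 0.009, 0, 0, 0, 0, 1],
  [0, 0.009, 0, 0, 0, 0, 1],
  [0, 0.009, 0, 0, 0, 0, 1],
  [0, 0.009, 0, 0, 0, 0, 1],
  [0, 0.006, 0, 0, 0, 0, 1],
  [0, 0, 0, 0, 0, 0, 1],
  [0, 0, 0, 0, 0, 0, 1],
])

```text
time_s: 33.77
ee_pos: [0.5621, -0.0653, 0.0742]
eef_rot: [3.141, 0.001, 0.005]
force: [0.5, -0.3, -1.6]
grip_width: 0.0254
grip_force: 59.9
```

Emit:
play_rows([
  [0, 0, -0.02, 0, 0, 0, 1],
  [0, 0, -0.03, 0, 0, 0, 1],
  [0, -0.03, -0.03, 0, 0, 0, 1],
  [0, -0.04, -0.01, 0, 0, 0, 1],
  [0, -0.04, 0, 0, 0, 0, 1],
  [0, -0.04, 0, 0, 0, 0, 1],
  [0, -0.04, 0, 0, 0, 0, 1],
  [0, -0.04, 0, 0, 0, 0, 1],
  [0, -0.03, 0, 0, 0, 0, 1],
  [0, 0, 0, 0, 0, 0, 1],
  [0, 0, 0, 0, 0, 0, 1],
])

```text
time_s: 34.68
ee_pos: [0.5605, 0.1961, 0.1636]
eef_rot: [3.141, 0.001, 0.008]
force: [0.3, -0.6, -2.2]
grip_width: 0.0255
grip_force: 59.9
```

```bash
python3 -c "
from offc import *
st(); off('t16'); snap('scene','s16')"
```

```text
{'time_s': 34.6833, 'ee_pos': [0.5605, 0.1961, 0.1636], 'eef_rot': [3.1409, 0.0011, 0.0083], 'force': [0.2553, -0.5518, -2.1724], 'grip_width': 0.0255, 'qpos': [0.2751, 0.4034, 1.3962, -0.0004, 1.3433, 1.8377]}
449 c [ 0.556 -0.081] x 0.496 0.623 y -0.109 -0.066
```

Run:
```python
from h import *
a=np.load('pics/t16.npy')[135:258,300:420]; b=np.load('pics/s16.npy')[120:270,230:400]
cv2.imwrite('pics/m7.png',np.hstack([cv2.resize(a,(390,400),interpolation=cv2.INTER_CUBIC),cv2.resize(b,(400,400),interpolation=cv2.INTER_CUBIC)]))
```

```text
(no output)
```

View pics/m7.png

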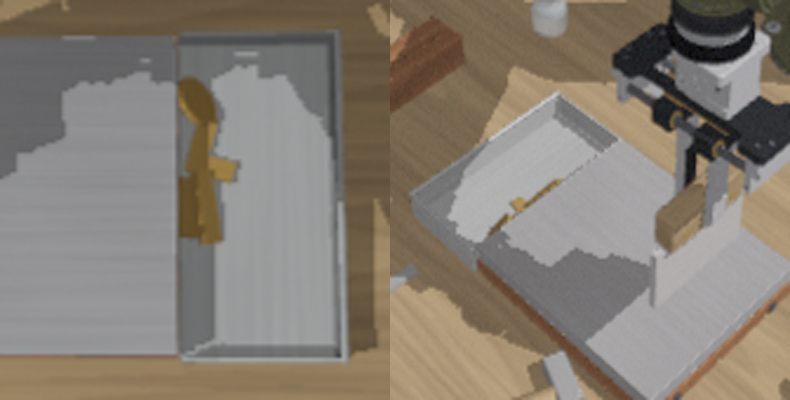

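Emit:
play_rows([
  [-0.0026, 0.0363, 0, 0, 0, 0, 1],
  [-0.0026, 0.0363, 0, 0, 0, 0, 1],
  [-0.0026, 0.0363, 0, 0, 0, 0, 1],
  [-0.0026, 0.0363, 0, 0, 0, 0, 1],
  [-0.0026, 0.0363, 0, 0, 0, 0, 1],
  [-0.0026, 0.0363, 0, 0, 0, 0, 1],
  [-0.0026, 0.0363, 0, 0, 0, 0, 1],
  [-0.0026, 0.0363, 0, 0, 0, 0, 1],
  [-0.0026, 0.0363, 0, 0, 0, 0, 1],
  [-0.0026, 0.0363, 0, 0, 0, 0, 1],
  [-0.0026, 0.0363, 0, 0, 0, 0, 1],
  [-0.0026, 0.0363, 0, 0, 0, 0, 1],
  [-0.0026, 0.0363, 0, 0, 0, 0, 1],
  [-0.0026, 0.0363, 0, 0, 0, 0, 1],
  [-0.0026, 0.0363, 0, 0, 0, 0, 1],
  [-0.0026, 0.0363, 0, 0, 0, -2.3, 1],
  [0, 0, 0, 0, 0, 0, 1],
  [0, 0, 0, 0, 0, 0, 1],
  [0, 0, 0, 0, 0, 0, 1],
])

```text
time_s: 36.37
ee_pos: [0.5219, -0.3866, 0.1641]
eef_rot: [-3.141, 0.0, 0.044]
force: [1.4, -0.5, -0.6]
grip_width: 0.0256
grip_force: 59.9
```

```bash
python3 - <<'E'
from h import *
o=st(); e=np.array(o['ee_pos']); y=o['eef_rot'][2]; d=np.array([.5225,-.3844,.0469])-e
print('tool',d[0]*np.cos(y)+d[1]*np.sin(y), d[0]*np.sin(y)-d[1]*np.cos(y),-d[2])
E
python3 -c "
from offc import *
off('t17')"
```

```text
{'time_s': 36.3667, 'ee_pos': [0.5219, -0.3866, 0.1641], 'eef_rot': [-3.1411, 0.0004, 0.0437], 'force': [1.4022, -0.52, -0.5505], 'grip_width': 0.0256, 'qpos': [-0.694, 0.5306, 1.2115, 0.0001, 1.4002, 0.833]}
tool 0.0007207467513399978 -0.002187748417798743 0.11718817506523033
255 c [ 0.551 -0.085] x 0.496 0.616 y -0.109 -0.066
```

Emit:
play_rows([
  [0.0007, -0.0021, 0, 0, 0, 0, 1],
  [0, 0, 0.03, 0, 0, 0, 1],
  [0, 0, 0.03, 0, 0, 0, 1],
  [0, 0, 0.017, 0, 0, 0, 1],
  [0, 0, 0.005, 0, 0, -0.1, 1],
  [0, 0, 0, 0, 0, 0, 1],
  [0, 0, 0, 0, 0, 0, 1],
  [0, 0, 0, 0, 0, 0, 1],
])

```text
time_s: 37.08
ee_pos: [0.5241, -0.3844, 0.0843]
eef_rot: [3.14, -0.002, 0.048]
force: [-0.9, -0.4, -1.3]
grip_width: 0.0254
grip_force: 59.9
```

Emit:
play_rows([
  [0, 0, 0.004, 0, 0, 0, 1],
  [0, 0, 0.004, 0, 0, 0, 1],
  [0, 0, 0.004, 0, 0, 0, 1],
  [0, 0, 0, 0, 0, 0, 1],
  [0, 0, 0, 0, 0, 0, 1],
])

```text
time_s: 37.5
ee_pos: [0.5231, -0.3841, 0.0699]
eef_rot: [-3.141, 0.0, 0.047]
force: [-0.1, 0.1, -1.1]
grip_width: 0.0258
grip_force: 59.9
```

Emit:
play_rows([
  [0, 0, 0.006, 0, 0, 0, 1],
  [0, 0, 0.006, 0, 0, 0, 1],
  [0, 0, 0.005, 0, 0, 0, 1],
  [0, 0, 0.004, 0, 0, 0, 1],
  [0, 0, 0, 0, 0, 0, 1],
  [0, 0, 0, 0, 0, 0, 1],
])

```text
time_s: 38.0
ee_pos: [0.5232, -0.3841, 0.049]
eef_rot: [-3.141, 0.0, 0.047]
force: [-0.4, 0.0, -1.0]
grip_width: 0.0258
grip_force: 59.9
```

Emit:
play_rows([
  [0, 0, 0.0015, 0, 0, 0, 1],
  [0, 0, 0, 0, 0, 0, 1],
  [0, 0, 0, 0, 0, 0, 0.3],
  [0, 0, 0, 0, 0, 0, 0.1],
  [0, 0, 0, 0, 0, 0, -0.1],
  [0, 0, 0, 0, 0, 0, -0.1],
  [0, 0, 0, 0, 0, 0, -0.1],
  [0, 0, 0, 0, 0, 0, -0.1],
  [0, 0, -0.02, 0, 0, 0, -0.1],
  [0, 0, -0.03, 0, 0, 0, -0.1],
  [0, 0, -0.035, 0, 0, 0, -0.1],
  [0, 0, -0.035, 0, 0, 0, -0.1],
  [0, 0, -0.03, 0, 0, 0, -0.1],
  [-0.033, 0, 0, 0, 0, 0, -0.1],
  [-0.033, 0, 0, 0, 0, 0, -0.1],
  [0, 0, 0, 0, 0, 0, -0.1],
  [0, 0, 0, 0, 0, 0, -0.1],
  [0, 0, 0, 0, 0, 0, -0.1],
])

```text
time_s: 39.5
ee_pos: [0.4578, -0.3874, 0.1981]
eef_rot: [3.141, -0.001, 0.047]
force: [1.2, 0.0, -0.3]
grip_width: 0.0519
grip_force: 0.0
```

Run:
```python
from h import *
from offc import off
st(); M=snap('wrist','w18')
# compare scraper with the initial wrist view (w13) from nearly the same pose
A=np.load('pics/w13.npy')[50:210,280:370]; B=np.load('pics/w18.npy')
r=cv2.matchTemplate(B,A,cv2.TM_CCOEFF_NORMED); print(cv2.minMaxLoc(r),'expected shift',w2px(M,[[.5225,-.3844,.112]]))
off('t18'); T0=np.load('pics/top0.npy'); T1=np.load('pics/t18.npy'); S0=np.load('pics/scene0.npy'); S1=np.load('pics/s16.npy'); S2=(snap('scene','s18'),np.load('pics/s18.npy'))[1]
d=cv2.absdiff(S0,S2).max(2)>60; n,l,s,c=cv2.connectedComponentsWithStats(d.astype(np.uint8)); print([q.tolist() for q in s[1:] if q[4]>40])
d=cv2.absdiff(T0,T1).max(2)>60; n,l,s,c=cv2.connectedComponentsWithStats(d.astype(np.uint8)); print([q.tolist() for q in s[1:] if q[4]>40])
```

```text
{'time_s': 39.5, 'ee_pos': [0.4578, -0.3874, 0.1981], 'eef_rot': [3.1412, -0.0005, 0.047], 'force': [1.18, 0.0105, -0.2991], 'grip_width': 0.0519, 'qpos': [-0.7635, 0.3927, 1.3309, 0.0001, 1.4173, 0.7602]}
(-0.5003955960273743, 0.9438185095787048, (170, 10), (278, 49)) expected shift [[320.51636289 134.67736226]]
246 c [ 0.55  -0.086] x 0.496 0.616 y -0.109 -0.066
[[213, 0, 38, 16, 377], [362, 0, 49, 122, 3394], [427, 0, 44, 54, 1220], [263, 3, 44, 19, 385], [209, 14, 56, 64, 1228], [275, 21, 5, 20, 58], [452, 57, 26, 75, 1072], [203, 70, 18, 29, 50], [306, 196, 16, 13, 122], [287, 207, 19, 13, 107], [327, 206, 13, 16, 104], [324, 236, 16, 12, 151], [440, 245, 27, 28, 379], [409, 274, 15, 27, 254]]
[[321, 155, 15, 22, 148], [602, 156, 38, 35, 561], [263, 158, 16, 16, 186], [356, 160, 11, 13, 43], [290, 185, 15, 22, 135], [320, 184, 14, 19, 181], [356, 189, 7, 19, 78], [575, 191, 65, 79, 1139], [524, 196, 51, 45, 1312], [267, 217, 8, 11, 58], [150, 237, 6, 12, 42], [562, 239, 24, 9, 77], [629, 279, 11, 6, 54], [456, 285, 184, 115, 11314], [270, 338, 66, 17, 746], [320, 349, 111, 51, 1527], [221, 355, 48, 45, 1186], [600, 386, 40, 7, 128]]
```

Run:
```python
from h import *
T=model('top');S=model('scene')
P=lambda M:M[0]@np.hstack([cv2.Rodrigues(M[1])[0],M[2][:,None]])
for a,b in(((369.2,187.3),(285.3,196.9)),((360.6,165.2),(300.1,188.6))):
    X=cv2.triangulatePoints(P(T),P(S),np.array(a),np.array(b)).ravel(); print(X[:3]/X[3])
S1=np.load('pics/s18.npy'); h=cv2.cvtColor(S1,cv2.COLOR_BGR2HSV); m=cv2.inRange(h,(12,130,70),(28,255,255)); 
pts=[(x,y) for y,x in np.argwhere(m) if 255<x<345 and 165<y<240]; 
# height above assuming plate-edge plane y=-.066: intersect ray with y=-.066
K,r,t=S; R=cv2.Rodrigues(r)[0]; c=-R.T@t
for yy in(-.066,-.08):
    Z=[]
    for p in pts:
        d=R.T@np.linalg.inv(K)@[p[0],p[1],1.]; s=(yy-c[1])/d[1]; Z.append((c+d*s)[[0,2]])
    Z=np.array(Z); print(yy,len(Z),Z[:,1].max(),np.percentile(Z[:,1],[5,50,95]),Z[:,0].min(),Z[:,0].max())
```

```text
[ 0.55330858 -0.10031267 -0.00153927]
[ 0.57093858 -0.04561471  0.08698961]
-0.066 35 0.03803021194885792 [-0.14654886 -0.06212361  0.03580486] 0.5285601493693067 0.6464834691529631
-0.08 35 0.021104156077972336 [-0.16706797 -0.08099928  0.01883549] 0.5168676916978278 0.637086531756653
```

```bash
python3 -c "
from station import ctrl
print(ctrl.hand_in())"
```

```text
the job is handed in; nothing more can be done
None
```

The job is handed in, with no verdict returned: the camera images show all three punches upright in the stand, the four offcuts in the pan and the scraper back in its slot, but I could only estimate the offcuts' exact heights from them.

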